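Close a pressure filter holder: T-bar knobs in star order

TASK

Close the round stainless filter holder on the bench by turning its four T-bar knobs clockwise, crosswise and a little at a time: nip down one knob and then the one opposite it, then bring the other two down to bear as well while the cover still stands clear of the base. Then go round again in the same crosswise way, drawing one opposite pair down until the cover sits home on the base before you tighten the other pair, and finish with all four knobs hand-snug on a level cover, none slack and none forced. Leave the things round about where they are.

Things in the scene. Friction and masses are not known exactly. Their poses are not given: they have to be found in the camera images.
- flange_top (a point): Centre of the top face of the base flange of the round stainless filter holder, which stands on three legs and is fixed to the bench. Flange 216 mm across, 16 mm thick, top 62 mm above the bench. The frame turns with the holder. The four knobs stand on a circle of 172 mm diameter round it, numbered anticlockwise from above: 1 is opposite 3, 2 is opposite 4.
- cover: Stainless cover, a disc 216 mm across, rim 16 mm thick, low dome with a 47 mm high inlet stub in the middle and a small vent cock. Origin at the centre of its underside, z up. A springy seal holds it 3 mm above the flange top until the knobs press it down (it yields about 0.7 mm for 10 N; 42 N in all closes it); home, its underside meets the flange top. The four studs guide it; it tilts a little under an uneven load.
- knob_1: First of four equal knobs: black T-bar 80 mm long, 14 mm wide, 20 mm high on a steel neck (25 mm across, its top 20 mm below the bar's centre) over a washer 35 mm across. Origin at the bar's centre, about 122 mm above the bench; x along the bar, z up. The washer's underside is 40 mm below the origin and starts 0.9 to 2.0 mm above the cover's rim, differing from knob to knob whatever the bar's angle.
- knob_2: Second knob, same shape. All four: turning clockwise seen from above lowers the knob 20 mm a turn (3.2 mm a radian; steep thread, no end stop), and it stays where it is left. Free turning takes about 0.04 N m; once it bears on the cover the torque climbs by 0.008 to 0.011 N m for each newton with which it presses. In all a knob needs 1.5 to 2.2 rad, so at least two grasps.
- knob_3: Third knob, same shape, opposite knob_1. All four: a light nip is 0.07 to 0.15 N m (3 to 10 N on the cover, which goes down by a quarter to a half of its gap); hand-snug on the seated cover is 0.35 to 0.6 N m (30 to 55 N on the cover), a push of about 9 to 14 N on the bar's end; above 0.8 N m (90 N) the knob is forced.
- knob_4: Fourth knob, same shape, opposite knob_2. All four: tightening one knob takes load off those tightened before it, so early ones may need a touch more at the end.
- petri_a: Bystander: closed petri dish, 92 mm across, 16 mm high, lying behind the holder. Origin at the centre of its underside.
- petri_b: Bystander: an empty closed petri dish of the same size behind the holder.
- forceps: Bystander: steel forceps, 125 mm long, lying near the holder.
- lab_timer: Bystander: square white timer, 62 mm.
- sample_box: Bystander: white box with a teal lid, 111 x 156 x 49 mm.
- marker_a: Bystander: black and white marker pen, 135 mm long.
- scope_near (a point): Top height of the nearer microscope, a fixed bystander to the right of the holder: it fills a space 0.15 m before and behind this point and 0.1 m to either side, from the bench up to this point. A hand that comes from the right must pass over it or between it and the robot.
- scope_far (a point): Top height of the farther microscope, also fixed: it fills a space 0.15 m before and behind this point and 0.1 m to either side, from the bench up to this point.

How it is judged:
By the outcome, as a careful person would: the job done as asked, in the order asked, and still so for the second after the job is handed in, with the robot touching nothing.
It also fails if it takes over 72 s, if anything falls off the work surface, if the arm or the gripper's body presses on something with over 40 N, if the wrist force passes 120 N, or if a joint passes its speed limit or range.

ROBOT

A 7-joint arm with a two-finger parallel gripper is mounted at the origin on a cart in front of the work surface, level with it; the furniture and walls round the work are solid. World frame = base frame: x ahead of the robot, y to its left, z up, the work surface at z = 0. Lengths are in m, angles in rad, forces in N, time in s.
With the tool pointing down it reaches from about 0.4 to 0.85 m from the base axis. Payload 10.4 kg.
Tool frame: the origin (TCP) lies between the finger pads; the fingertips stand 19 mm ahead of it and the grasp point (between the pads) is the TCP (manip.tip_reach is the z of the fingertips in the tool frame, in m); z points along the fingers, y is the direction in which the jaws open and shut (so a half turn about z gives the same grasp; the last joint's range is limited). The gripper opens to 85 mm and grips with 20 to 120 N. Pads are 22 mm wide; open, the fingers measure 114 mm over their backs; the gripper's body (76 mm by 85 mm) begins 54 mm behind the grasp point. The pads swing forward as they close: fully open they stand 13 mm farther back than shut.
Start: joints at [-1.133, 0.332, -0.065, 1.46, 0.022, 1.35, -0.088], TCP at [0.278, 0.56, 0.229] pointing down, gripper open.
Joint ranges: [-2.6, 2.6], [-0.5, 2.12], [-1.47, 1.34], [0.16, 2.42], [-1.27, 4.41], [0.06, 2.06], [-2.6, 2.6]. Speed limits (rad/s): [2.22, 2.22, 2.79, 2.79, 3.14, 3.14, 3.14].

INTERFACE

Orientations are given as a unit quaternion [x, y, z, w].
In Python, from workcell import sensors, cams, manip gives the robot as it stands.
- The arm moves only by the shell command python3 -m jog 'ROWS' [FORCE]. ROWS is JSON, a list of rows, each a list of 3 entries, a list of its own where there are three numbers: the shift along the world's x, y, z in m, then the turn, a rotation vector about the world's x, y, z in rad, then the opening in per cent of the stroke, from 0 (shut) to 100 (fully open). In form: [[[dx, dy, dz], [wx, wy, wz], grip], ...]. A call has 1 to 5 rows; each row shifts and turns the pose as measured when the row begins; what a row does not reach is not made up. A row lasts 1/8 s, in which the tool goes at most 62.5 mm and 10.7 degrees, less where a joint would pass 70% of its speed; a pose out of reach is approached as far as the arm can. A call with a gripper value outside its range is refused whole. The fingers move at their own pace and stop on an object; FORCE is the grip in N (left out, the last holds). Time passes only in rows, so rows that do not move let the fingers close. It gives the time, the measured TCP pose, the force and the opening at its end, in the units of the state.
- sensors.get_obs(): the state, without advancing time (a new reading comes with each control period).
- cams.camera(name): name is "side" or "top"; returns (picture, depth): 384x512x3 uint8, red, green, blue; 384x512 float32, m along the optical axis (not along the pixel's ray), 0 where there is no reading.
- cams.camera_model(name): a dict with "intrinsics" (3x3 intrinsics, pixels), "view" (4x4, takes a point from world to camera coordinates). Camera axes: x right, y down, z forward; pixel columns grow to the right and rows downward; lengths in m; the calibration is good to about 2 mm. A picture is of the moment at which its call begins. camera_model takes no time and is no camera call.
- manip.hand_in(): hands the job in, once; it reports no verdict.
The state is a dict: "clock": time; "joint_pos": joint angles; "joint_velocities": joint speeds; "tau": joint torques, N m; "position": TCP position; "ee_rot": TCP orientation; "ft_force": force on the tool from outside, world axes, zero at the start; "torque": the same for the moment, N m; "grip_width": opening from 0.0 (shut) to 1.0 (fully open).
Only numpy, scipy, OpenCV 4.12 (cv2) and the standard library are available. Lean on these libraries where they do the work, as an engineer would, in place of code of your own. Each camera call takes 0.05 s, during which the arm holds its last target.

## Working session

There is one attempt and no reset: what is moved stays moved. The work goes in short steps, Python scripts to look and compute and a shell command to move; the robot and the scene stay as the last step left them, time stands still between calls to the robot, and variables do not carry over. Pictures are saved under pics/ and viewed, and the job is handed in when it is done.

```bash
mkdir -p pics; ls
python3 - <<'E'
from workcell import sensors,cams,manip
import cv2,numpy as np
print(sensors.get_obs())
for n in("side","top"):
    p,d=cams.camera(n); m=cams.camera_model(n); print(n,m)
    cv2.imwrite(f"pics/{n}0.png",p[:,:,::-1]); np.savez(f"{n}0.npz",p=p,d=d)
print(manip.tip_reach)
E
```

```text
pics
{'clock': 0.0, 'joint_pos': array([-1.13261232,  0.33284165, -0.06468591,  1.46094539,  0.02158501,
        1.34989447, -0.08849377]), 'joint_velocities': array([ 1.33025172e-03, -2.06650718e-04,  7.53712953e-04, -2.22832524e-04,
       -4.77016967e-04, -7.57278182e-05, -6.00392533e-04]), 'tau': array([ 6.09629951e-04, -6.25451660e+01,  4.94378060e-02, -3.91609097e+01,
        1.62911857e-02,  9.83014586e-03,  7.20788557e-05]), 'position': array([0.27774615, 0.55947175, 0.22793282]), 'ee_rot': array([ 2.28353924e-01,  9.73577937e-01, -6.84434578e-04, -1.32042971e-04]), 'ft_force': array([-0.38482001,  0.19181164, -0.51638528]), 'torque': array([ 0.02867808, -0.02849902,  0.02763493]), 'grip_width': 1.0035312855272933}
side {'intrinsics': array([[361.6087513 ,   0.        , 259.1774667 ],
       [  0.        , 361.6087513 , 184.69956823],
       [  0.        ,   0.        ,   1.        ]]), 'view': array([[-0.83575121, -0.54900163, -0.01082223,  0.49478185],
       [-0.19299193,  0.31213096, -0.93023028,  0.36552752],
       [ 0.51407589, -0.77535249, -0.36681671,  1.15729992],
       [ 0.        ,  0.        ,  0.        ,  1.        ]])}
top {'intrinsics': array([[448.61054396,   0.        , 257.93748157],
       [  0.        , 448.61054396, 191.19917443],
       [  0.        ,   0.        ,   1.        ]]), 'view': array([[-2.29685726e-03, -9.99996125e-01,  1.57281665e-03,
         1.54887799e-02],
       [-9.95105525e-01,  2.13023715e-03, -9.87950242e-02,
         6.20919064e-01],
       [ 9.87912909e-02, -1.79203661e-03, -9.95106562e-01,
         1.80880519e+00],
       [ 0.00000000e+00,  0.00000000e+00,  0.00000000e+00,
         1.00000000e+00]])}
0.019
```

View pics/side0.png

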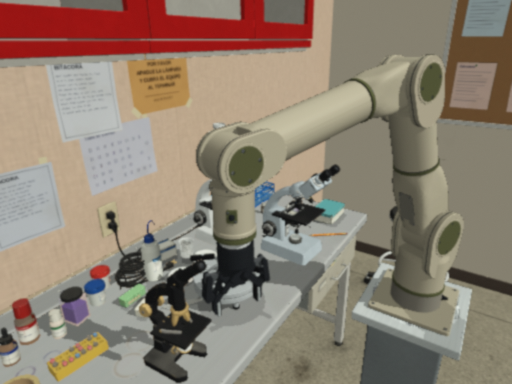

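View pics/top0.png

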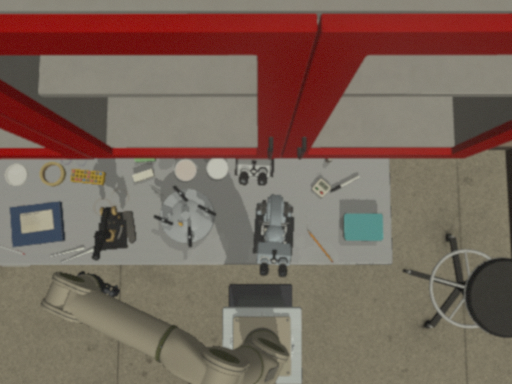

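```bash
cat > h.py <<'E'
import numpy as np,cv2
from workcell import sensors,cams,manip
def ray(n,u,v,z):
    m=cams.camera_model(n);K=m["intrinsics"];V=m["view"];R=V[:3,:3];t=V[:3,3]
    c=-R.T@t; d=R.T@np.linalg.inv(K)@np.array([u,v,1.])
    return c+d*(z-c[2])/d[2]
def proj(n,P):
    m=cams.camera_model(n);V=m["view"];q=m["intrinsics"]@(V[:3,:3]@np.array(P)+V[:3,3]);return q[:2]/q[2]
E
python3 - <<'E'
from h import *
p=np.load("top0.npz")["p"]
c=p[170:260,145:235]
cv2.imwrite("pics/c0.png",cv2.resize(c[:,:,::-1],None,fx=6,fy=6,interpolation=cv2.INTER_CUBIC))
g=p.max(2); m=((g<60)).astype(np.uint8); m[:178]=0;m[252:]=0;m[:,:150]=0;m[:,225:]=0
n,l,s,ce=cv2.connectedComponentsWithStats(m)
for i in range(1,n):
    if s[i,4]<12: continue
    ys,xs=np.where(l==i)
    P=np.array([ray("top",x,y,.132)[:2] for x,y in zip(xs,ys)])
    mu=P.mean(0);w,v=np.linalg.eigh(np.cov((P-mu).T)); print(s[i],mu.round(4),np.degrees(np.arctan2(v[1,1],v[0,1])).round(1),np.sqrt(w*12).round(3))
d=np.load("top0.npz")["d"]
print(ray("top",187,216,.06))
E
```

```text
[208 211   7   4  13] [0.5292 0.1945] 64.2 [0.007 0.029]
[189 239   2   7  12] [0.416  0.2765] -179.2 [0.007 0.025]
[0.51866723 0.29899059 0.06      ]
```

View pics/c0.png

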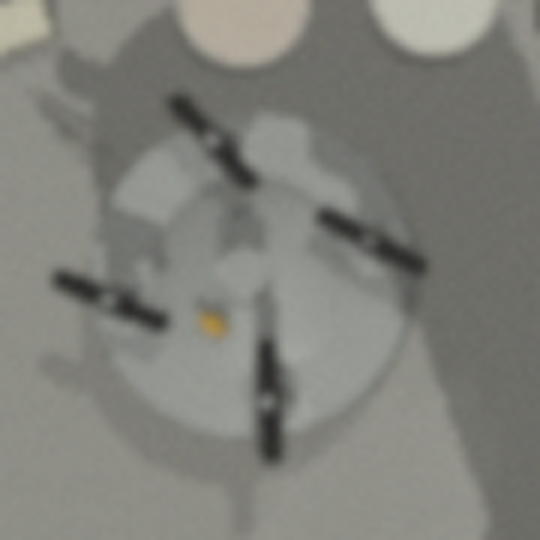

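```bash
cat >> h.py <<'E'
CEN=[(213,140),(370,240),(268,400),(110,298)]
def knobs(p,z=.132,verbose=1):
    c=p[170:260,145:235]; S=6
    g=cv2.resize(c.max(2),None,fx=S,fy=S,interpolation=cv2.INTER_CUBIC)
    m=(g<85).astype(np.uint8); m=cv2.morphologyEx(m,cv2.MORPH_CLOSE,np.ones((15,15)))
    n,l,s,ce=cv2.connectedComponentsWithStats(m); out=[]
    for i in range(1,n):
        if s[i,4]<400: continue
        ys,xs=np.where(l==i)
        P=np.array([ray("top",145+(x+.5)/S-.5,170+(y+.5)/S-.5,z)[:2] for x,y in zip(xs[::3],ys[::3])])
        r=cv2.minAreaRect((P*1000).astype(np.float32))
        mu=P.mean(0);w,v=np.linalg.eigh(np.cov((P-mu).T))
        out.append((np.array(r[0])/1000,np.degrees(np.arctan2(v[1,1],v[0,1]))%180))
        if verbose: print(s[i],"mean",mu.round(4),"rect",np.round(r[0],1),np.round(r[1],1),"ang",out[-1][1].round(1))
    return out
E
python3 - <<'E'
from h import *
p=np.load("top0.npz")["p"]
o=knobs(p)
for x in CEN: print(ray("top",145+(x[0]+.5)/6-.5,170+(x[1]+.5)/6-.5,.132))
E
```

```text
[ 167   94   90   95 2302] mean [0.6055 0.3165] rect [605.  315.5] [79.2 17.3] ang 41.6
[ 319  211  109   67 2281] mean [0.5375 0.2094] rect [539.4 211.5] [77. 15.] ang 61.6
[  56  273  110   56 2026] mean [0.5021 0.3797] rect [503.1 379.6] [76.5 15.7] ang 67.0
[ 258  340   25  122 2145] mean [0.4361 0.2769] rect [437.7 276.6] [77.1 15.2] ang 3.0
[0.60486243 0.31569373 0.132     ]
[0.5400639  0.21383044 0.132     ]
[0.43786492 0.27807588 0.132     ]
[0.50319716 0.38023045 0.132     ]
```

```bash
python3 -m jog '[[[0,-0.06,0],[0,0,-0.18],50],[[0,-0.06,0],[0,0,-0.18],50],[[0.03,-0.055,0],[0,0,-0.18],50],[[0.05,-0.03,0],[0,0,-0.18],50],[[0.055,0,0],[0,0,-0.18],50]]' 40
```

```text
clock: 0.72
position: [0.4101, 0.3498, 0.2253]
ee_rot: [0.637, 0.771, -0.002, -0.002]
ft_force: [0.0, 1.8, 0.4]
grip_width: 0.498
```

```bash
cat >> h.py <<'E'
K={'A':(.605,.3155),'B':(.5395,.2125),'C':(.4378,.2768),'D':(.5032,.3797)}
def st():
    o=sensors.get_obs(); q=o["ee_rot"]; th=np.degrees(np.arctan2(q[1],q[0])); ja=(2*th-90+180)%360-180
    print("t%.2f"%o["clock"],"pos",o["position"].round(4),"jaw %.1f"%ja,"F",o["ft_force"].round(1),"M",o["torque"].round(3),"g%.3f"%o["grip_width"],"j7 %.2f"%o["joint_pos"][6], "tilt",q[2:].round(4))
    return o,ja
def to(k,barang,z=.124):
    o,ja=st(); d=np.array([*K[k],z])-o["position"]
    a=[((barang+90-ja+180*i+360)%720-360) for i in (0,1,2,3)]
    print("delta",d.round(4),"turn rad",sorted(set(np.round(np.radians(x),3) for x in a),key=abs)[:3])
E
python3 -m jog '[[[0.04,0.015,0],[0,0,-0.18],50],[[0.04,0.015,-0.02],[0,0,-0.18],50],[[0.013,0,-0.02],[0,0,-0.18],50],[[0,0,0],[0,0,-0.05],50]]'
python3 -c "
from h import *
to('D',67)"
```

```text
clock: 1.23
position: [0.5099, 0.3773, 0.1823]
ee_rot: [0.841, 0.541, -0.002, -0.001]
ft_force: [-0.3, -0.4, -0.3]
grip_width: 0.503
t1.23 pos [0.5099 0.3773 0.1823] jaw -24.4 F [-0.3 -0.4 -0.3] M [-0.053  0.021  0.015] g0.503 j7 -1.06 tilt [-0.0017 -0.0011]
delta [-0.0067  0.0024 -0.0583] turn rad [np.float64(0.025), np.float64(-3.117), np.float64(3.167)]
```

```bash
python3 -m jog '[[[-0.006,0.002,-0.03],[0,0,0.02],50],[[-0.001,0,-0.028],[0,0,0],50],[[0,0,0],[0,0,0],0],[[0,0,0],[0,0,0],0],[[0,0,0],[0,0,0],0]]' 40
python3 -c "
from h import *
to('D',67)
p,d=cams.camera('side');cv2.imwrite('pics/s1.png',cv2.resize(p[200:340,160:300,::-1],None,fx=4,fy=4))"
```

```text
clock: 1.85
position: [0.5009, 0.3799, 0.123]
ee_rot: [0.835, 0.55, -0.004, -0.002]
ft_force: [3.2, -0.4, -10.7]
grip_width: 0.148
t1.85 pos [0.5009 0.3799 0.123 ] jaw -23.2 F [  3.2  -0.4 -10.7] M [-0.062 -0.789  0.003] g0.148 j7 -1.04 tilt [-0.0036 -0.0017]
delta [ 0.0023 -0.0002  0.001 ] turn rad [np.float64(0.004), np.float64(-3.137), np.float64(3.146)]
```

View pics/s1.png

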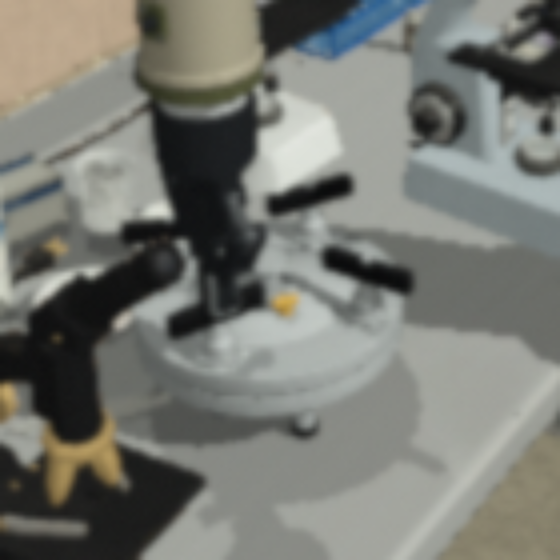

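```bash
python3 -m jog '[[[0,0,-0.0004],[0,0,-0.12],0],[[0,0,-0.0004],[0,0,-0.12],0]]'; python3 -c "
from h import *
st()"
```

```text
clock: 2.15
position: [0.5005, 0.3801, 0.1221]
ee_rot: [0.896, 0.444, -0.004, -0.002]
ft_force: [-1.5, 1.6, -8.2]
grip_width: 0.143
t2.15 pos [0.5005 0.3801 0.1221] jaw -37.3 F [-1.5  1.6 -8.2] M [ 0.26  -0.031  0.066] g0.143 j7 -1.27 tilt [-0.0037 -0.0024]
```

```bash
python3 -m jog '[[[0,0,-0.0004],[0,0,-0.10],0]]'; python3 -c "
from h import *
st()"; python3 -m jog '[[[0,0,-0.0003],[0,0,-0.08],0]]'; python3 -c "
from h import *
st()"
```

```text
clock: 2.28
position: [0.5004, 0.3803, 0.1218]
ee_rot: [0.918, 0.397, -0.004, -0.003]
ft_force: [-0.5, 0.7, -7.8]
grip_width: 0.15
t2.27 pos [0.5004 0.3803 0.1218] jaw -43.3 F [-0.5  0.7 -7.8] M [0.19  0.009 0.093] g0.150 j7 -1.37 tilt [-0.0037 -0.0026]
clock: 2.4
position: [0.5002, 0.3804, 0.1215]
ee_rot: [0.934, 0.358, -0.004, -0.003]
ft_force: [0.0, 0.7, -6.9]
grip_width: 0.145
t2.40 pos [0.5002 0.3804 0.1215] jaw -48.0 F [ 0.   0.7 -6.9] M [ 0.188 -0.118  0.081] g0.145 j7 -1.45 tilt [-0.0037 -0.0028]
```

```bash
for i in 1; do python3 -m jog '[[[0,0,-0.0003],[0,0,-0.08],0]]' >/dev/null; python3 -c "
from h import *
st()"; done;  python3 -m jog '[[[0,0,0],[0,0,0],0]]'>/dev/null; python3 -c "
from h import *
st()"
```

```text
t2.52 pos [0.5001 0.3805 0.1213] jaw -52.7 F [-0.1  0.6 -7.7] M [ 0.161 -0.16   0.053] g0.144 j7 -1.52 tilt [-0.0036 -0.003 ]
t2.65 pos [0.5001 0.3806 0.1213] jaw -52.7 F [ 0.8  0.6 -8.4] M [ 0.098 -0.248 -0.02 ] g0.147 j7 -1.52 tilt [-0.0036 -0.0029]
```

```bash
python3 -m jog '[[[0,0,-0.0003],[0,0,-0.10],0]]' >/dev/null; python3 -c "
from h import *
st()";  python3 -m jog '[[[0,0,-0.0003],[0,0,-0.10],0]]'>/dev/null; python3 -c "
from h import *
st()"
```

```text
t2.77 pos [0.5    0.3807 0.121 ] jaw -58.4 F [-0.3  3.1 -8.7] M [ 0.353 -0.097  0.097] g0.145 j7 -1.62 tilt [-0.0036 -0.0032]
t2.90 pos [0.5    0.3809 0.1207] jaw -64.2 F [ 0.6  2.4 -8.5] M [ 0.295 -0.136  0.112] g0.147 j7 -1.71 tilt [-0.0034 -0.0034]
```

```bash
python3 -m jog '[[[0,0,-0.0001],[0,0,-0.04],0]]' >/dev/null; python3 -c "
from h import *
st()";  python3 -m jog '[[[0,0,0],[0,0,0],50],[[0,0,0.01],[0,0,0],50],[[0.01,-0.05,0.04],[0,0,0.1],50]]'; python3 -c "
from h import *
to('B',61.6)
p,d=cams.camera('top');knobs(p)"
```

```text
t3.02 pos [0.4999 0.3809 0.1206] jaw -66.5 F [ 0.3  0.7 -8.2] M [ 0.17  -0.252  0.134] g0.147 j7 -1.75 tilt [-0.0034 -0.0035]
clock: 3.4
position: [0.508, 0.3362, 0.1702]
ee_rot: [0.966, 0.259, -0.004, -0.004]
ft_force: [1.2, 0.2, 0.8]
grip_width: 0.501
t3.40 pos [0.508  0.3362 0.1702] jaw -60.0 F [1.2 0.2 0.8] M [ 0.009 -0.077  0.007] g0.501 j7 -1.59 tilt [-0.004  -0.0037]
delta [ 0.0315 -0.1237 -0.0462] turn rad [np.float64(0.551), np.float64(-2.591), np.float64(3.692)]
[ 168   94   89   95 2313] mean [0.6056 0.3168] rect [604.8 315.7] [79.4 17.1] ang 41.8
[  78  149  158  157 6438] mean [0.5409 0.3474] rect [563.  351.3] [116.9  59.7] ang 51.3Traceback (most recent call last):
  File "<string>", line 4, in <module>
    p,d=cams.camera('top');knobs(p)
                           ~~~~~^^^
  File "h.py", line 18, in knobs
    P=np.array([ray("top",145+(x+.5)/S-.5,170+(y+.5)/S-.5,z)[:2] for x,y in zip(xs[::3],ys[::3])])
                ~~~^^^^^^^^^^^^^^^^^^^^^^^^^^^^^^^^^^^^^^^^^
  File "h.py", line 4, in ray
    m=cams.camera_model(n);K=m["intrinsics"];V=m["view"];R=V[:3,:3];t=V[:3,3]
ValueError: time passes only in moves, steps and waits
```

```bash
sed -i 's/^def ray/M_={n:cams.camera_model(n) for n in("side","top")}\ndef ray/; s/m=cams.camera_model(n);/m=M_[n];/' h.py
python3 -m jog '[[[0.012,-0.05,0],[0,0,0.18],50],[[0.012,-0.05,0],[0,0,0.18],50],[[0.008,-0.024,-0.005],[0,0,0.18],50],[[0,0,-0.015],[0,0,0.02],50]]'; python3 -c "
from h import *
to('B',61.6)"
```

```text
clock: 3.95
position: [0.5522, 0.1979, 0.1667]
ee_rot: [0.854, 0.52, 0.007, -0.004]
ft_force: [0.1, -0.3, 0.2]
grip_width: 0.499
t3.95 pos [0.5522 0.1979 0.1667] jaw -27.4 F [ 0.1 -0.3  0.2] M [ 0.007  0.007 -0.033] g0.499 j7 -0.80 tilt [ 0.0068 -0.0041]
delta [-0.0127  0.0146 -0.0427] turn rad [np.float64(-0.018), np.float64(3.123), np.float64(-3.16)]
```

```bash
cat >> h.py <<'E'
_st=st
def st():
    from scipy.spatial.transform import Rotation as R
    o,ja=_st(); z=R.from_quat(o["ee_rot"]).as_matrix()[:,2]; print("   level rotvec",np.cross(z,[0,0,-1]).round(4)); return o,ja
E
python3 -m jog '[[[-0.0125,0.0145,-0.005],[0,0,-0.02],50],[[0,0,-0.018],[0,0,0],50]]'; python3 -c "
from h import *
to('B',61.6)"
```

```text
clock: 4.2
position: [0.5397, 0.2145, 0.1435]
ee_rot: [0.86, 0.509, 0.008, -0.004]
ft_force: [0.1, 0.2, -0.2]
grip_width: 0.496
t4.20 pos [0.5397 0.2145 0.1435] jaw -28.7 F [ 0.1  0.2 -0.2] M [-0.027  0.005 -0.016] g0.496 j7 -0.86 tilt [ 0.0082 -0.0044]
   level rotvec [-0.016   0.0095  0.    ]
delta [-0.0002 -0.002  -0.0195] turn rad [np.float64(0.006), np.float64(-3.136), np.float64(3.148)]
```

```bash
python3 -m jog '[[[0,-0.002,-0.0195],[-0.016,0.01,0],50],[[0,0,0],[0,0,0],0],[[0,0,0],[0,0,0],0],[[0,0,0],[0,0,0],0]]'; python3 -c "
from h import *
st()";python3 -m jog '[[[0,0,-0.0004],[0,0,-0.12],0],[[0,0,-0.0004],[0,0,-0.12],0]]' >/dev/null;  python3 -c "
from h import *
st()"
```

```text
clock: 4.7
position: [0.539, 0.2124, 0.1206]
ee_rot: [0.861, 0.509, -0.003, 0.0]
ft_force: [-2.1, -0.2, 0.1]
grip_width: 0.142
t4.70 pos [0.539  0.2124 0.1206] jaw -28.8 F [-2.1 -0.2  0.1] M [0.035 0.509 0.02 ] g0.142 j7 -0.86 tilt [-0.0027  0.0003]
   level rotvec [ 0.0032 -0.0043  0.    ]
t4.95 pos [0.5386 0.2127 0.1199] jaw -42.9 F [-1.5  0.4 -1.3] M [0.187 0.199 0.073] g0.147 j7 -1.09 tilt [-0.0029 -0.0005]
   level rotvec [ 0.0014 -0.0058  0.    ]
```

```bash
python3 -m jog '[[[0,0,-0.0003],[0,0,-0.10],0]]' >/dev/null; python3 -c "
from h import *
st()";python3 -m jog '[[[0,0,-0.0003],[0,0,-0.10],0]]' >/dev/null;  python3 -c "
from h import *
st()"
```

```text
t5.08 pos [0.5385 0.2128 0.1196] jaw -48.8 F [-0.6  0.6 -3.2] M [0.164 0.133 0.087] g0.148 j7 -1.19 tilt [-0.003  -0.0008]
   level rotvec [ 0.0006 -0.0062  0.    ]
t5.20 pos [0.5384 0.2129 0.1193] jaw -54.7 F [-0.7  1.7 -2.6] M [0.177 0.141 0.089] g0.148 j7 -1.28 tilt [-0.003  -0.0011]
   level rotvec [-0.0003 -0.0064 -0.    ]
```

```bash
python3 -m jog '[[[0,0,-0.0003],[0,0,-0.10],0]]' >/dev/null; python3 -c "
from h import *
_st()";python3 -m jog '[[[0,0,-0.0003],[0,0,-0.08],0]]' >/dev/null;  python3 -c "
from h import *
_st()"
```

```text
Traceback (most recent call last):
NameError: name '_st' is not defined. Did you mean: 'st'?
Traceback (most recent call last):
NameError: name '_st' is not defined. Did you mean: 'st'?
```

```bash
python3 -c "
from h import *
st()";python3 -m jog '[[[0,0,-0.0001],[0,0,-0.04],0]]' >/dev/null;  python3 -c "
from h import *
st()"
```

```text
t5.45 pos [0.5382 0.2133 0.1187] jaw -65.4 F [-0.6 -0.2 -1.6] M [0.12  0.138 0.11 ] g0.143 j7 -1.46 tilt [-0.003  -0.0016]
   level rotvec [-0.0019 -0.0065 -0.    ]
t5.58 pos [0.5382 0.2133 0.1186] jaw -67.8 F [-0.   0.5 -3.2] M [0.049 0.055 0.12 ] g0.146 j7 -1.50 tilt [-0.0029 -0.0017]
   level rotvec [-0.0023 -0.0065 -0.    ]
```

```bash
python3 -m jog '[[[0,0,0],[0,0,0],50],[[0,0,0.015],[0,0,0.05],50],[[0.02,0.03,0.015],[0,0,0.1],50],[[0.03,0.04,0],[0,0,0.1],50],[[0.01,0.02,0],[0,0,0.05],50]]'; python3 -c "
from h import *
to('A',41.7)"
```

```text
clock: 6.2
position: [0.6014, 0.3038, 0.1524]
ee_rot: [0.94, 0.342, -0.001, -0.002]
ft_force: [-0.0, -0.3, -0.2]
grip_width: 0.499
t6.20 pos [0.6014 0.3038 0.1524] jaw -50.0 F [-0.  -0.3 -0.2] M [-0.037  0.016 -0.003] g0.499 j7 -1.27 tilt [-0.0009 -0.0017]
   level rotvec [-0.0025 -0.0028 -0.    ]
delta [ 0.0036  0.0117 -0.0284] turn rad [np.float64(0.03), np.float64(-3.111), np.float64(3.172)]
```

```bash
python3 -m jog '[[[0.0036,0.0117,-0.006],[0,0,0.03],50],[[0,0,-0.02],[0,0,0],50],[[0,0,0],[0,0,0],0],[[0,0,0],[0,0,0],0],[[0,0,0],[0,0,0],0]]'; python3 -c "
from h import *
to('A',41.7)"
```

```text
clock: 6.82
position: [0.6041, 0.3164, 0.1248]
ee_rot: [0.934, 0.357, -0.001, -0.003]
ft_force: [3.4, 2.1, -4.6]
grip_width: 0.145
t6.83 pos [0.6041 0.3164 0.1248] jaw -48.2 F [ 3.4  2.1 -4.6] M [ 0.376 -0.677 -0.011] g0.145 j7 -1.25 tilt [-0.0009 -0.0028]
   level rotvec [-0.0045 -0.0036 -0.    ]
delta [ 0.0009 -0.0009 -0.0008] turn rad [np.float64(-0.001), np.float64(3.14), np.float64(-3.143)]
```

```bash
python3 -m jog '[[[0,0,-0.0004],[0,0,-0.13],0],[[0,0,-0.0004],[0,0,-0.13],0],[[0,0,-0.0004],[0,0,-0.13],0]]' >/dev/null;  python3 -c "
from h import *
st()";  python3 -m jog '[[[0,0,-0.0003],[0,0,-0.10],0]]' >/dev/null;  python3 -c "
from h import *
st()"
```

```text
t7.20 pos [0.604  0.3167 0.1235] jaw -71.3 F [ 1.6  3.3 -5.2] M [ 0.725 -0.44   0.11 ] g0.143 j7 -1.62 tilt [ 0.0006 -0.0039]
   level rotvec [-0.0079 -0.0001 -0.    ]
t7.33 pos [0.604  0.3167 0.1232] jaw -77.2 F [ 2.   4.  -3.8] M [ 0.672 -0.39   0.015] g0.146 j7 -1.72 tilt [ 0.0011 -0.0042]
   level rotvec [-0.0085  0.0013  0.    ]
```

```bash
python3 -m jog '[[[0,0,-0.0003],[0,0,-0.08],0]]' >/dev/null;  python3 -c "
from h import *
st()";  python3 -m jog '[[[0,0,-0.0003],[0,0,-0.08],0]]' >/dev/null;  python3 -c "
from h import *
st()"
```

```text
t7.45 pos [0.604  0.3168 0.1229] jaw -82.0 F [ 1.   3.5 -3.7] M [ 0.551 -0.428  0.07 ] g0.145 j7 -1.79 tilt [ 0.0015 -0.0044]
   level rotvec [-0.009   0.0024  0.    ]
t7.58 pos [0.604  0.3168 0.1226] jaw -86.8 F [ 1.3  3.2 -4.5] M [ 0.663 -0.425  0.044] g0.146 j7 -1.87 tilt [ 0.002  -0.0047]
   level rotvec [-0.0094  0.0037  0.    ]
```

```bash
python3 -m jog '[[[0,0,-0.0003],[0.004,0,-0.08],0]]' >/dev/null;  python3 -c "
from h import *
st()";  python3 -m jog '[[[0,0,-0.0003],[0.004,-0.002,-0.08],0]]' >/dev/null;  python3 -c "
from h import *
st()"
```

```text
t7.70 pos [0.604  0.3169 0.1224] jaw -91.5 F [ 2.1  2.7 -3. ] M [ 0.577 -0.338  0.03 ] g0.142 j7 -1.94 tilt [ 0.0025 -0.0069]
   level rotvec [-0.0138  0.0051  0.    ]
t7.83 pos [0.604  0.317  0.1222] jaw -96.3 F [ 1.4  4.  -4.1] M [ 0.513 -0.375  0.101] g0.146 j7 -2.02 tilt [ 0.0039 -0.0093]
   level rotvec [-0.0181  0.0088  0.    ]
```

```bash
python3 -m jog '[[[0,0,-0.0003],[-0.01,0.005,-0.07],0]]' >/dev/null;  python3 -c "
from h import *
st()";  python3 -m jog '[[[0,0,-0.0002],[-0.006,0.004,-0.05],0]]' >/dev/null;  python3 -c "
from h import *
st()"
```

```text
t7.95 pos [0.604  0.317  0.1219] jaw -100.5 F [ 2.   3.2 -4.4] M [ 0.609 -0.435  0.147] g0.146 j7 -2.09 tilt [ 0.0022 -0.0044]
   level rotvec [-0.0084  0.0053  0.    ]
t8.07 pos [0.6039 0.317  0.1218] jaw -103.4 F [ 2.1  3.4 -3.8] M [ 0.564 -0.414  0.098] g0.140 j7 -2.14 tilt [ 0.0008 -0.0014]
   level rotvec [-0.0026  0.0019  0.    ]
```

```bash
python3 -m jog '[[[0,0,0],[0,0,-0.02],0]]' >/dev/null;  python3 -c "
from h import *
st()";  python3 -m jog '[[[0,0,0],[0,0,0],50],[[0,0,0.02],[0,0,0.18],50],[[-0.03,-0.01,0.03],[0,0,0.18],50],[[-0.05,-0.01,0],[0,0,0.18],50],[[-0.05,-0.01,0],[0,0,0.18],50]]' ;  python3 -c "
from h import *
to('C',3)"
```

```text
t8.20 pos [0.604  0.317  0.1217] jaw -104.6 F [ 2.3  2.8 -4.6] M [ 0.663 -0.446  0.101] g0.146 j7 -2.16 tilt [ 0.001  -0.0015]
   level rotvec [-0.0028  0.0023  0.    ]
clock: 8.82
position: [0.4738, 0.2821, 0.1736]
ee_rot: [0.971, 0.24, 0.002, 0.0]
ft_force: [-0.9, 0.0, -0.0]
grip_width: 0.499
t8.82 pos [0.4738 0.2821 0.1736] jaw -62.3 F [-0.9  0.  -0. ] M [ 0.077 -0.044  0.044] g0.499 j7 -1.62 tilt [0.0023 0.0003]
   level rotvec [-0.0005  0.0046  0.    ]
delta [-0.036  -0.0053 -0.0496] turn rad [np.float64(-0.431), np.float64(2.71), np.float64(-3.573)]
```

```bash
python3 -m jog '[[[-0.03,-0.005,0],[0,0,0.18],50],[[-0.006,0,0],[0,0,0.18],50],[[0,0,0],[0,0,0.18],50],[[0,0,0],[0,0,0.18],50],[[0,0,0],[0,0,0.18],50]]' >/dev/null; python3 -m jog '[[[0,0,0],[0,0,0.18],50],[[0,0,0],[0,0,0.18],50],[[0,0,0],[0,0,0.18],50],[[0,0,0],[0,0,0.18],50],[[0,0,0],[0,0,0.18],50]]' ;  python3 -c "
from h import *
to('C',3)"
```

```text
clock: 10.07
position: [0.4357, 0.2695, 0.1788]
ee_rot: [0.387, 0.922, 0.003, -0.003]
ft_force: [-0.1, -0.2, 0.4]
grip_width: 0.499
t10.07 pos [0.4357 0.2695 0.1788] jaw 44.5 F [-0.1 -0.2  0.4] M [ 0.016  0.008 -0.001] g0.499 j7 0.18 tilt [ 0.003  -0.0031]
   level rotvec [-0.0079 -0.0033 -0.    ]
delta [ 0.0021  0.0073 -0.0548] turn rad [np.float64(0.847), np.float64(-2.294), np.float64(3.989)]
```

```bash
python3 -m jog '[[[0.002,0.007,-0.01],[-0.008,-0.003,0.18],50],[[0,0,-0.01],[0,0,0.18],50],[[0,0,-0.01],[0,0,0.18],50],[[0,0,0],[0,0,0.18],50],[[0,0,0],[0,0,0.12],50]]' ;  python3 -c "
from h import *
to('C',3)
p,d=cams.camera('top');cv2.imwrite('pics/t2.png',cv2.resize(p[170:260,145:235,::-1],None,fx=6,fy=6,interpolation=cv2.INTER_CUBIC))"
```

```text
clock: 10.7
position: [0.4392, 0.273, 0.15]
ee_rot: [-0.037, 0.999, 0.0, 0.001]
ft_force: [0.4, 0.4, 0.4]
grip_width: 0.5
t10.70 pos [0.4392 0.273  0.15  ] jaw 94.2 F [0.4 0.4 0.4] M [-0.039  0.009 -0.016] g0.500 j7 1.04 tilt [0.0003 0.0005]
   level rotvec [-0.0006  0.0011  0.    ]
delta [-0.0014  0.0038 -0.026 ] turn rad [np.float64(-0.021), np.float64(3.12), np.float64(-3.163)]
```

View pics/t2.png

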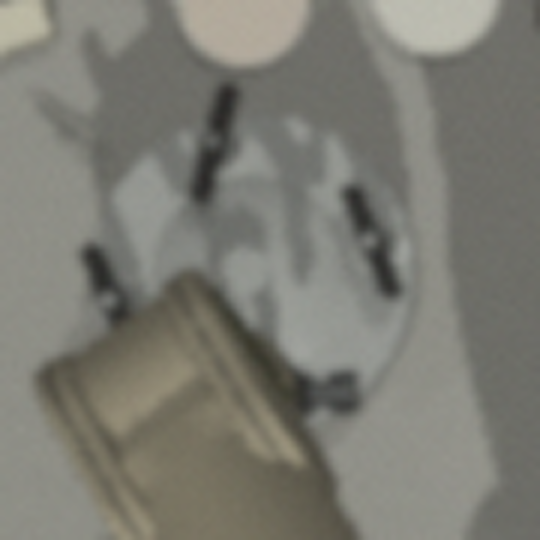

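```bash
python3 -m jog '[[[-0.0014,0.0038,-0.026],[0,0,-0.02],50],[[0,0,0],[0,0,0],0],[[0,0,0],[0,0,0],0],[[0,0,0],[0,0,0],0]]' ;  python3 -c "
from h import *
to('C',3)";  python3 -m jog '[[[0,0,-0.0004],[0,0,-0.13],0],[[0,0,-0.0004],[0,0,-0.13],0],[[0,0,-0.0004],[0,0,-0.13],0]]' >/dev/null;  python3 -c "
from h import *
st()"
```

```text
clock: 11.25
position: [0.439, 0.2789, 0.1264]
ee_rot: [-0.028, 1.0, 0.003, 0.003]
ft_force: [2.8, 0.4, -14.7]
grip_width: 0.14
t11.25 pos [0.439  0.2789 0.1264] jaw 93.2 F [  2.8   0.4 -14.7] M [-0.248 -0.635  0.005] g0.140 j7 1.02 tilt [0.0032 0.0026]
   level rotvec [-0.0066  0.0051  0.    ]
delta [-0.0012 -0.0021 -0.0024] turn rad [np.float64(-0.003), np.float64(3.139), np.float64(-3.144)]
t11.62 pos [0.4388 0.278  0.1251] jaw 70.1 F [  3.1   3.3 -12. ] M [ 0.501 -0.37   0.062] g0.141 j7 0.62 tilt [0.0021 0.0031]
   level rotvec [-0.003   0.0068  0.    ]
```

```bash
for r in 1; do python3 -m jog '[[[0,0,-0.0005],[0,0,-0.1],0]]' >/dev/null;  python3 -c "
from h import *
st()";  python3 -m jog '[[[0,0,-0.0004],[0,0,-0.08],0]]' >/dev/null;  python3 -c "
from h import *
st()"; done
```

```text
t11.75 pos [0.4388 0.2778 0.1247] jaw 64.1 F [ 2.   2.6 -8.1] M [ 0.423 -0.175  0.097] g0.141 j7 0.52 tilt [0.0018 0.0031]
   level rotvec [-0.0022  0.0069  0.    ]
t11.88 pos [0.4387 0.2777 0.1245] jaw 59.3 F [ 2.1  3.3 -7.8] M [ 0.456 -0.189  0.134] g0.141 j7 0.44 tilt [0.0016 0.0031]
   level rotvec [-0.0015  0.0069  0.    ]
```

```bash
python3 -m jog '[[[0,0,-0.0004],[0,0,-0.06],0]]' >/dev/null;  python3 -c "
from h import *
st()"
```

```text
t12.00 pos [0.4386 0.2776 0.1243] jaw 55.7 F [ 1.   2.3 -9.3] M [ 0.478 -0.24   0.098] g0.137 j7 0.37 tilt [0.0015 0.0032]
   level rotvec [-0.001   0.0069  0.    ]
```

```bash
python3 -m jog '[[[0,0,-0.0002],[0,0,-0.04],0]]' >/dev/null;  python3 -c "
from h import *
st()"; python3 -m jog '[[[0,0,0],[0,0,-0.02],0]]' >/dev/null;  python3 -c "
from h import *
st()
p,d=cams.camera('side');cv2.imwrite('pics/s2.png',cv2.resize(p[250:330,180:280,::-1],None,fx=7,fy=7,interpolation=cv2.INTER_CUBIC))"
```

```text
t12.12 pos [0.4386 0.2775 0.1242] jaw 53.3 F [  2.    3.4 -10.3] M [ 0.655 -0.421  0.148] g0.138 j7 0.33 tilt [0.0014 0.0032]
   level rotvec [-0.0007  0.0069  0.    ]
t12.25 pos [0.4385 0.2774 0.1242] jaw 52.1 F [  3.4   3.5 -12.8] M [ 0.696 -0.619  0.12 ] g0.141 j7 0.31 tilt [0.0014 0.0032]
   level rotvec [-0.0005  0.0069  0.    ]
```

View pics/s2.png

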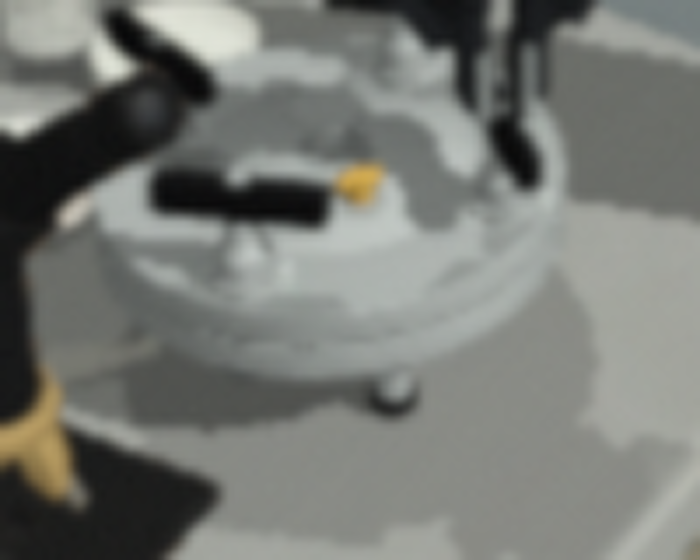

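```bash
sed -i 's/^_st=st$/_st=st/' h.py; python3 -m jog '[[[0,0,0],[0,0,0],50],[[0,0,0.02],[0,0,0.18],50],[[0.01,0.02,0.015],[0,0,0.18],50],[[0.025,0.04,0],[0,0,0.18],50],[[0.025,0.035,0],[0,0,0.18],50]]' ;  python3 -c "
from h import *
to('D',23.5,.122)"
```

```text
clock: 12.92
position: [0.5019, 0.3725, 0.1668]
ee_rot: [-0.038, 0.999, 0.005, 0.005]
ft_force: [0.9, -0.3, 1.1]
grip_width: 0.496
t12.93 pos [0.5019 0.3725 0.1668] jaw 94.4 F [ 0.9 -0.3  1.1] M [0.062 0.003 0.009] g0.496 j7 1.01 tilt [0.0047 0.0046]
   level rotvec [-0.0098  0.0088  0.    ]
delta [ 0.0013  0.0072 -0.0448] turn rad [np.float64(0.333), np.float64(-2.808), np.float64(3.475)]
```

```bash
python3 -m jog '[[[0.001,0.007,-0.012],[-0.01,0.009,0.17],50],[[0,0,-0.015],[0,0,0.16],50],[[0,0,-0.017],[0,0,0],50]]' ;  python3 -c "
from h import *
to('D',23.5,.122)"
```

```text
clock: 13.3
position: [0.5062, 0.3826, 0.1255]
ee_rot: [-0.208, 0.978, 0.002, 0.002]
ft_force: [-0.1, 0.8, 0.2]
grip_width: 0.5
t13.30 pos [0.5062 0.3826 0.1255] jaw 114.0 F [-0.1  0.8  0.2] M [-0.053 -0.018  0.029] g0.500 j7 1.33 tilt [0.0017 0.002 ]
   level rotvec [-0.0042  0.0032  0.    ]
delta [-0.003  -0.0029 -0.0035] turn rad [np.float64(-0.009), np.float64(3.132), np.float64(-3.151)]
```

Grip harder for this round, turn D part-way.

```bash
python3 -m jog '[[[-0.004,-0.0025,-0.003],[-0.004,0.003,-0.01],50],[[0,0,0],[0,0,0],0],[[0,0,0],[0,0,0],0],[[0,0,0],[0,0,0],0]]' 60 ;  python3 -c "
from h import *
st()"; python3 -m jog '[[[0,0,-0.0003],[0,0,-0.1],0]]' >/dev/null;  python3 -c "
from h import *
st()"; python3 -m jog '[[[0,0,-0.0003],[0,0,-0.1],0]]' >/dev/null;  python3 -c "
from h import *
st()"
```

```text
clock: 13.8
position: [0.5007, 0.3814, 0.1228]
ee_rot: [-0.2, 0.98, 0.001, -0.0]
ft_force: [3.3, -0.6, -7.8]
grip_width: 0.135
t13.80 pos [0.5007 0.3814 0.1228] jaw 113.0 F [ 3.3 -0.6 -7.8] M [-0.324 -0.73   0.015] g0.135 j7 1.31 tilt [ 0.001  -0.0001]
   level rotvec [-0.002  -0.0007 -0.    ]
t13.93 pos [0.5007 0.3814 0.1225] jaw 107.2 F [ 1.1  2.9 -5.4] M [ 0.415 -0.416  0.058] g0.134 j7 1.22 tilt [ 0.0011 -0.    ]
   level rotvec [-0.0021 -0.0003 -0.    ]
t14.05 pos [0.5007 0.3815 0.1222] jaw 101.2 F [ 1.5  2.7 -5.4] M [ 0.345 -0.225  0.062] g0.135 j7 1.12 tilt [0.0011 0.0001]
   level rotvec [-0.0023  0.0001  0.    ]
```

```bash
python3 -m jog '[[[0,0,-0.0003],[0,0,-0.1],0]]' >/dev/null;  python3 -c "
from h import *
st()"; python3 -m jog '[[[0,0,-0.0003],[0,0,-0.1],0]]' >/dev/null;  python3 -c "
from h import *
st()"
```

```text
t14.18 pos [0.5007 0.3816 0.1219] jaw 95.3 F [ 1.2  1.7 -5.1] M [ 0.305 -0.303  0.148] g0.136 j7 1.02 tilt [0.0012 0.0003]
   level rotvec [-0.0025  0.0005  0.    ]
t14.30 pos [0.5007 0.3817 0.1216] jaw 89.3 F [ 0.4  2.4 -4.8] M [ 0.312 -0.286  0.187] g0.133 j7 0.92 tilt [0.0013 0.0005]
   level rotvec [-0.0025  0.001   0.    ]
```

```bash
python3 -m jog '[[[0,0,0],[0,0,0],50],[[0,0,0.02],[0,0,0],50],[[0.005,-0.03,0.022],[0,0,0.13],50],[[0.015,-0.055,0],[0,0,0.13],50],[[0.013,-0.055,0],[0,0,0.13],50]]' ;  python3 -c "
from h import *
to('B',22.2,.121)"
```

```text
clock: 14.92
position: [0.5332, 0.2429, 0.1675]
ee_rot: [-0.202, 0.979, 0.002, 0.002]
ft_force: [0.8, -0.2, 0.3]
grip_width: 0.499
t14.93 pos [0.5332 0.2429 0.1675] jaw 113.3 F [ 0.8 -0.2  0.3] M [-0.019 -0.01  -0.005] g0.499 j7 1.54 tilt [0.002  0.0019]
   level rotvec [-0.0048  0.0029  0.    ]
delta [ 0.0063 -0.0304 -0.0465] turn rad [np.float64(-0.019), np.float64(3.123), np.float64(-3.16)]
```

```bash
python3 -m jog '[[[0.005,-0.025,-0.006],[-0.005,0.003,-0.02],50],[[0,-0.002,-0.015],[0,0,0],50],[[0,0,-0.015],[0,0,0],50]]' ;  python3 -c "
from h import *
to('B',22.2,.121)"
```

```text
clock: 15.3
position: [0.5403, 0.2122, 0.1323]
ee_rot: [-0.19, 0.982, 0.0, 0.002]
ft_force: [-0.6, 0.7, -0.4]
grip_width: 0.499
t15.30 pos [0.5403 0.2122 0.1323] jaw 111.9 F [-0.6  0.7 -0.4] M [-0.016 -0.026  0.005] g0.499 j7 1.57 tilt [0.0003 0.0019]
   level rotvec [-0.0014  0.0037  0.    ]
delta [-0.0008  0.0003 -0.0113] turn rad [np.float64(0.005), np.float64(-3.137), np.float64(3.147)]
```

```bash
python3 -m jog '[[[-0.001,0,-0.011],[0,0,0],50],[[0,0,0],[0,0,0],0],[[0,0,0],[0,0,0],0],[[0,0,0],[0,0,0],0]]';  python3 -m jog '[[[0,0,-0.0003],[0,0,-0.1],0]]' >/dev/null;  python3 -c "
from h import *
st()"; python3 -m jog '[[[0,0,-0.0003],[0,0,-0.1],0]]' >/dev/null;  python3 -c "
from h import *
st()"
```

```text
clock: 15.8
position: [0.538, 0.2133, 0.1188]
ee_rot: [-0.192, 0.981, -0.002, 0.0]
ft_force: [-1.1, -0.1, -2.3]
grip_width: 0.14
t15.93 pos [0.5379 0.2135 0.1185] jaw 106.3 F [-0.4 -1.1 -2.1] M [-0.123 -0.052  0.171] g0.143 j7 1.48 tilt [-0.0016  0.0002]
   level rotvec [0.003  0.0008 0.    ]
t16.05 pos [0.5378 0.2137 0.1182] jaw 100.4 F [ 0.5 -2.3 -1.8] M [-0.287 -0.123  0.152] g0.142 j7 1.38 tilt [-0.0017  0.0001]
   level rotvec [0.0033 0.0005 0.    ]
```

```bash
python3 -m jog '[[[0,0,-0.0003],[0,0,-0.1],0]]' >/dev/null;  python3 -c "
from h import *
st()"; python3 -m jog '[[[0,0,-0.0003],[0,0,-0.08],0]]' >/dev/null;  python3 -c "
from h import *
st()"
```

```text
t16.18 pos [0.5378 0.2139 0.1179] jaw 94.5 F [ 0.7 -2.  -2.4] M [-0.322 -0.115  0.18 ] g0.138 j7 1.28 tilt [-0.0018  0.0001]
   level rotvec [0.0036 0.0003 0.    ]
t16.30 pos [0.5378 0.2141 0.1176] jaw 89.8 F [-1.  -1.9 -1.7] M [-0.386 -0.059  0.17 ] g0.140 j7 1.20 tilt [-0.0019  0.    ]
   level rotvec [0.0039 0.0001 0.    ]
```

```bash
python3 -m jog '[[[0,0,-0.0003],[0,0,-0.08],0]]' >/dev/null;  python3 -c "
from h import *
st()"; python3 -m jog '[[[0,0,-0.0003],[0,0,-0.08],0]]' >/dev/null;  python3 -c "
from h import *
st()"
```

```text
t16.43 pos [0.5378 0.2142 0.1174] jaw 85.1 F [-0.2 -2.7 -1.4] M [-0.314 -0.12   0.183] g0.141 j7 1.12 tilt [-0.0021  0.0001]
   level rotvec [ 0.0041 -0.      0.    ]
t16.55 pos [0.5378 0.2144 0.1172] jaw 80.4 F [ 0.3 -1.6 -2.3] M [-0.367 -0.141  0.198] g0.141 j7 1.04 tilt [-0.0022  0.0001]
   level rotvec [ 0.0044 -0.0002  0.    ]
```

```bash
python3 -m jog '[[[0,0,-0.0003],[0,0,-0.08],0]]' >/dev/null;  python3 -c "
from h import *
st()"; python3 -m jog '[[[0,0,0],[0,0,0],50],[[0,0,0.02],[0,0,0],50],[[-0.005,0.03,0.022],[0,0,0.1],50],[[-0.015,0.055,0],[0,0,0.05],50],[[-0.013,0.05,0],[0,0,0.05],50]]' ;  python3 -c "
from h import *
to('D',-0.7,.121)"
```

```text
t16.68 pos [0.5379 0.2146 0.1169] jaw 75.7 F [ 0.7 -2.3 -1.5] M [-0.333 -0.149  0.27 ] g0.140 j7 0.96 tilt [-0.0023  0.0002]
   level rotvec [ 0.0047 -0.0003  0.    ]
clock: 17.3
position: [0.5059, 0.3514, 0.1627]
ee_rot: [0.02, 1.0, -0.001, 0.002]
ft_force: [1.5, 0.5, 0.9]
grip_width: 0.497
t17.30 pos [0.5059 0.3514 0.1627] jaw 87.7 F [1.5 0.5 0.9] M [ 0.003 -0.043  0.007] g0.497 j7 0.92 tilt [-0.0009  0.002 ]
   level rotvec [0.0019 0.004  0.    ]
delta [-0.0027  0.0283 -0.0417] turn rad [np.float64(0.028), np.float64(-3.114), np.float64(3.17)]
```

```bash
python3 -m jog '[[[-0.004,0.025,-0.004],[0.002,0.004,0.028],50],[[0,0.002,-0.015],[0,0,0],50],[[0,0,-0.018],[0,0,0],50]]' ;  python3 -c "
from h import *
to('D',-0.7,.121)"
```

```text
clock: 17.68
position: [0.5008, 0.383, 0.125]
ee_rot: [0.001, 1.0, 0.002, 0.001]
ft_force: [-0.2, -0.0, -0.7]
grip_width: 0.503
t17.68 pos [0.5008 0.383  0.125 ] jaw 89.9 F [-0.2 -0.  -0.7] M [-0.044  0.005 -0.015] g0.503 j7 0.93 tilt [0.0015 0.0006]
   level rotvec [-0.0031  0.0012  0.    ]
delta [ 0.0024 -0.0033 -0.004 ] turn rad [np.float64(-0.01), np.float64(3.132), np.float64(-3.151)]
```

```bash
python3 -m jog '[[[0.001,-0.0015,-0.0035],[0,0,-0.01],50],[[0,0,0],[0,0,0],0],[[0,0,0],[0,0,0],0],[[0,0,0],[0,0,0],0]]';  python3 -m jog '[[[0,0,-0.0003],[0,0,-0.08],0]]' >/dev/null;  python3 -c "
from h import *
st()"; python3 -m jog '[[[0,0,-0.0003],[0,0,-0.08],0]]' >/dev/null;  python3 -c "
from h import *
st()"
```

```text
clock: 18.18
position: [0.5026, 0.3817, 0.1195]
ee_rot: [0.008, 1.0, 0.004, 0.001]
ft_force: [0.2, -1.8, -5.2]
grip_width: 0.137
t18.30 pos [0.5026 0.3816 0.1193] jaw 84.4 F [-0.6  1.3 -2.8] M [0.132 0.054 0.212] g0.136 j7 0.85 tilt [0.0037 0.0009]
   level rotvec [-0.0072  0.0021  0.    ]
t18.43 pos [0.5025 0.3816 0.1191] jaw 79.7 F [-0.1  2.1 -4.1] M [0.332 0.034 0.222] g0.137 j7 0.77 tilt [0.0038 0.0009]
   level rotvec [-0.0075  0.0026  0.    ]
```

```bash
python3 -m jog '[[[0,0,-0.0003],[0,0,-0.06],0]]' >/dev/null;  python3 -c "
from h import *
st()"; python3 -m jog '[[[0,0,-0.0003],[0,0,-0.06],0]]' >/dev/null;  python3 -c "
from h import *
st()"
```

```text
t18.55 pos [0.5025 0.3815 0.1189] jaw 76.1 F [-0.3  3.3 -3.1] M [ 0.41  -0.011  0.249] g0.136 j7 0.71 tilt [0.004 0.001]
   level rotvec [-0.0076  0.0029  0.    ]
t18.68 pos [0.5026 0.3815 0.1187] jaw 72.6 F [ 0.7  3.1 -3.4] M [0.375 0.027 0.293] g0.140 j7 0.65 tilt [0.0041 0.0011]
   level rotvec [-0.0079  0.0034  0.    ]
```

```bash
python3 -m jog '[[[0,0,-0.0002],[0,0,-0.06],0]]' >/dev/null;  python3 -c "
from h import *
st()"
```

```text
t18.80 pos [0.5025 0.3814 0.1186] jaw 69.0 F [ 0.8  2.8 -4.6] M [ 0.382 -0.091  0.323] g0.135 j7 0.59 tilt [0.0043 0.0011]
   level rotvec [-0.008   0.0038  0.    ]
```

```bash
python3 -m jog '[[[0,0,-0.0002],[0,0,-0.05],0]]' >/dev/null;  python3 -c "
from h import *
st()
p,d=cams.camera('side');cv2.imwrite('pics/s3.png',cv2.resize(p[250:330,180:280,::-1],None,fx=7,fy=7,interpolation=cv2.INTER_CUBIC))"; python3 -m jog '[[[0,0,0],[0,0,0],50],[[0,0,0.02],[0,0,0],50],[[0.005,-0.03,0.022],[0,0,0.06],50],[[0.015,-0.055,0],[0,0,0.05],50],[[0.013,-0.055,0],[0,0,0],50]]' ;  python3 -c "
from h import *
to('B',-14.3,.119)"
```

```text
t18.93 pos [0.5025 0.3814 0.1184] jaw 66.1 F [-0.1  3.5 -4.7] M [ 0.419 -0.034  0.211] g0.138 j7 0.55 tilt [0.0044 0.0012]
   level rotvec [-0.0081  0.0042  0.    ]
clock: 19.6
position: [0.5359, 0.2405, 0.1638]
ee_rot: [0.147, 0.989, 0.005, 0.002]
ft_force: [-0.1, -0.2, -0.7]
grip_width: 0.505
t19.60 pos [0.5359 0.2405 0.1638] jaw 73.0 F [-0.1 -0.2 -0.7] M [-0.042 -0.03  -0.039] g0.505 j7 0.87 tilt [0.0053 0.0021]
   level rotvec [-0.0099  0.0058  0.    ]
delta [ 0.0036 -0.028  -0.0448] turn rad [np.float64(0.046), np.float64(-3.095), np.float64(3.188)]
```

View pics/s3.png

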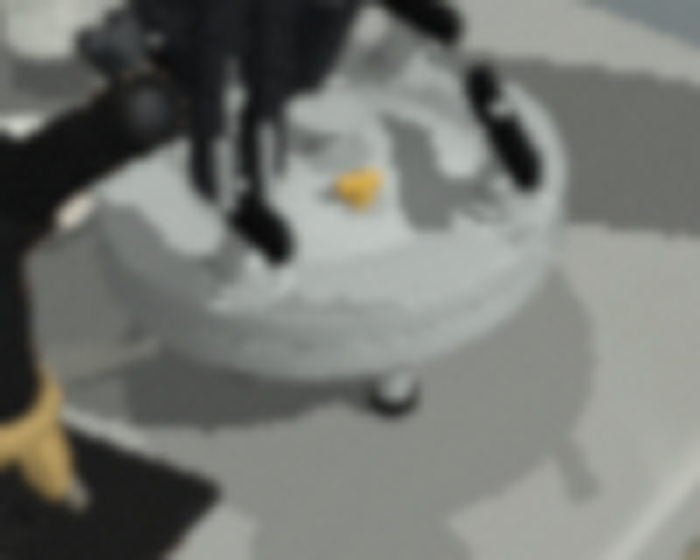

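```bash
python3 -m jog '[[[0.002,-0.024,-0.006],[-0.01,0.006,0.046],50],[[0,-0.002,-0.015],[0,0,0],50],[[0,0,-0.018],[0,0,0],50]]' ;  python3 -c "
from h import *
to('B',-14.3,.118)"
```

```text
clock: 19.98
position: [0.5409, 0.2087, 0.1262]
ee_rot: [0.128, 0.992, 0.001, 0.002]
ft_force: [-1.2, 0.2, -0.0]
grip_width: 0.502
t19.98 pos [0.5409 0.2087 0.1262] jaw 75.3 F [-1.2  0.2 -0. ] M [0.008 0.024 0.016] g0.502 j7 0.97 tilt [0.0012 0.0022]
   level rotvec [-0.0018  0.0046  0.    ]
delta [-0.0014  0.0038 -0.0082] turn rad [np.float64(0.007), np.float64(-3.134), np.float64(3.149)]
```

```bash
python3 -m jog '[[[-0.002,0.004,-0.008],[0,0,0],50],[[0,0,0],[0,0,0],0],[[0,0,0],[0,0,0],0],[[0,0,0],[0,0,0],0]]';  python3 -m jog '[[[0,0,-0.0003],[0,0,-0.08],0]]' >/dev/null;  python3 -c "
from h import *
st()"; python3 -m jog '[[[0,0,-0.0003],[0,0,-0.08],0]]' >/dev/null;  python3 -c "
from h import *
st()"
```

```text
clock: 20.48
position: [0.5367, 0.2149, 0.1156]
ee_rot: [0.126, 0.992, -0.001, 0.0]
ft_force: [0.7, -1.9, -2.8]
grip_width: 0.143
t20.60 pos [0.5368 0.2151 0.1154] jaw 70.8 F [ 1.  -1.1 -2.2] M [-0.034 -0.185  0.213] g0.143 j7 0.89 tilt [-0.0006  0.0005]
   level rotvec [0.0013 0.0009 0.    ]
t20.73 pos [0.5369 0.2154 0.1152] jaw 66.1 F [ 1.3 -1.2 -2.6] M [-0.14  -0.188  0.282] g0.145 j7 0.81 tilt [-0.0006  0.0007]
   level rotvec [0.0014 0.0012 0.    ]
```

```bash
python3 -m jog '[[[0,0,-0.0002],[0,0,-0.06],0]]' >/dev/null;  python3 -c "
from h import *
st()"; python3 -m jog '[[[0,0,-0.0002],[0,0,-0.06],0]]' >/dev/null;  python3 -c "
from h import *
st()"
```

```text
t20.85 pos [0.537  0.2156 0.115 ] jaw 62.6 F [ 0.8 -1.4 -2.6] M [-0.258 -0.154  0.312] g0.140 j7 0.75 tilt [-0.0006  0.0009]
   level rotvec [0.0016 0.0014 0.    ]
t20.98 pos [0.5371 0.2157 0.1149] jaw 59.1 F [ 0.6 -1.6 -2.2] M [-0.261 -0.142  0.406] g0.141 j7 0.69 tilt [-0.0007  0.0011]
   level rotvec [0.0019 0.0017 0.    ]
```

```bash
python3 -m jog '[[[0,0,-0.0001],[0,0,-0.02],0]]' >/dev/null;  python3 -c "
from h import *
st()"; python3 -m jog '[[[0,0,0],[0,0,0],50],[[0,0,0.02],[0,0,0],50],[[-0.005,0.03,0.022],[0,0,0.06],50],[[-0.015,0.055,0],[0,0,0.05],50],[[-0.013,0.05,0],[0,0,0.05],50]]' ;  python3 -c "
from h import *
to('D',-23.9,.119)"
```

```text
t21.10 pos [0.5371 0.2158 0.1148] jaw 57.9 F [-1.1 -2.1 -1.2] M [-0.397 -0.012  0.371] g0.143 j7 0.67 tilt [-0.0008  0.0012]
   level rotvec [0.0022 0.0019 0.    ]
clock: 21.72
position: [0.5057, 0.3516, 0.1606]
ee_rot: [0.198, 0.98, 0.001, 0.003]
ft_force: [0.7, -0.2, 0.5]
grip_width: 0.502
t21.73 pos [0.5057 0.3516 0.1606] jaw 67.2 F [ 0.7 -0.2  0.5] M [ 0.029 -0.066 -0.021] g0.502 j7 0.59 tilt [0.0012 0.0027]
   level rotvec [-0.0014  0.0057  0.    ]
delta [-0.0025  0.0281 -0.0416] turn rad [np.float64(-0.019), np.float64(3.123), np.float64(-3.16)]
```

```bash
python3 -m jog '[[[-0.003,0.023,-0.004],[0,0.005,-0.02],50],[[0,0.002,-0.015],[0,0,0],50],[[0,0,-0.018],[0,0,0],50]]' ;  python3 -c "
from h import *
to('D',-23.9,.119)"
```

```text
clock: 22.1
position: [0.5011, 0.3824, 0.1234]
ee_rot: [0.203, 0.979, 0.003, 0.001]
ft_force: [0.9, -0.0, -0.2]
grip_width: 0.497
t22.10 pos [0.5011 0.3824 0.1234] jaw 66.6 F [ 0.9 -0.  -0.2] M [ 0.003  0.034 -0.033] g0.497 j7 0.55 tilt [0.0031 0.0006]
   level rotvec [-0.0058  0.0024  0.    ]
delta [ 0.0021 -0.0027 -0.0044] turn rad [np.float64(-0.008), np.float64(3.133), np.float64(-3.15)]
```

```bash
python3 -m jog '[[[0.001,-0.0015,-0.004],[-0.004,0.001,-0.008],50],[[0,0,0],[0,0,0],0],[[0,0,0],[0,0,0],0],[[0,0,0],[0,0,0],0]]';  python3 -m jog '[[[0,0,-0.0001],[0,0,-0.05],0]]' >/dev/null;  python3 -c "
from h import *
st()"; python3 -m jog '[[[0,0,-0.0001],[0,0,-0.04],0]]' >/dev/null;  python3 -c "
from h import *
st()"
```

```text
clock: 22.6
position: [0.5039, 0.3808, 0.1178]
ee_rot: [0.208, 0.978, 0.003, 0.001]
ft_force: [-0.7, -1.3, -5.0]
grip_width: 0.134
t22.73 pos [0.5039 0.3807 0.1177] jaw 63.1 F [-0.3  1.4 -3.7] M [0.049 0.178 0.252] g0.135 j7 0.50 tilt [0.003  0.0014]
   level rotvec [-0.0052  0.0041  0.    ]
t22.85 pos [0.5038 0.3806 0.1176] jaw 60.7 F [ 0.4  2.5 -4.1] M [0.306 0.028 0.355] g0.143 j7 0.46 tilt [0.0031 0.0013]
   level rotvec [-0.0053  0.0042  0.    ]
```

```bash
python3 -m jog '[[[0,0,-0.0001],[0,0,-0.04],0]]' >/dev/null;  python3 -c "
from h import *
st()"; python3 -m jog '[[[0,0,0],[0,0,0],0]]' >/dev/null;  python3 -c "
from h import *
st()"
```

```text
t22.98 pos [0.5038 0.3805 0.1175] jaw 58.4 F [ 0.3  1.8 -5.3] M [0.266 0.012 0.258] g0.141 j7 0.42 tilt [0.0031 0.0013]
   level rotvec [-0.0053  0.0043  0.    ]
t23.10 pos [0.5037 0.3805 0.1175] jaw 58.4 F [ 0.9  2.7 -5.9] M [ 0.343 -0.083  0.054] g0.134 j7 0.42 tilt [0.0033 0.0013]
   level rotvec [-0.0056  0.0043  0.    ]
```

```bash
python3 -m jog '[[[0,0,-0.0001],[0,0,-0.03],0]]' >/dev/null;  python3 -c "
from h import *
st()"; python3 -m jog '[[[0,0,-0.0001],[0,0,-0.03],0]]' >/dev/null;  python3 -c "
from h import *
st()"
```

```text
t23.23 pos [0.5037 0.3804 0.1175] jaw 56.7 F [ 0.5  2.1 -3.4] M [0.277 0.028 0.281] g0.136 j7 0.39 tilt [0.0033 0.0013]
   level rotvec [-0.0056  0.0045  0.    ]
t23.35 pos [0.5037 0.3804 0.1174] jaw 54.9 F [-0.1  2.  -3.8] M [0.18  0.116 0.388] g0.132 j7 0.36 tilt [0.0033 0.0013]
   level rotvec [-0.0055  0.0045  0.    ]
```

```bash
python3 -m jog '[[[0,0,-0.0001],[0,0,-0.04],0]]' >/dev/null;  python3 -c "
from h import *
st()"
```

```text
t23.48 pos [0.5037 0.3803 0.1173] jaw 52.5 F [ 0.6  2.1 -3.4] M [0.231 0.061 0.494] g0.137 j7 0.32 tilt [0.0032 0.0014]
   level rotvec [-0.0052  0.0046  0.    ]
```

```bash
python3 -m jog '[[[0,0,0],[0,0,0],50],[[0,0,0.02],[0,0,0],50],[[-0.01,-0.02,0.02],[0,0,0.02],50],[[-0.025,-0.035,0],[0,0,0.04],50],[[-0.025,-0.035,0],[0,0,0],50]]' ;  python3 -c "
from h import *
to('C',-37.9,.121)"
```

```text
clock: 24.1
position: [0.4456, 0.2893, 0.1646]
ee_rot: [0.292, 0.956, 0.006, 0.004]
ft_force: [0.3, -1.0, 1.3]
grip_width: 0.498
t24.10 pos [0.4456 0.2893 0.1646] jaw 56.0 F [ 0.3 -1.   1.3] M [-0.022  0.047  0.035] g0.498 j7 0.38 tilt [0.0055 0.0037]
   level rotvec [-0.0084  0.0103  0.    ]
delta [-0.0078 -0.0125 -0.0436] turn rad [np.float64(-0.068), np.float64(3.074), np.float64(-3.209)]
```

```bash
python3 -m jog '[[[-0.004,-0.007,-0.01],[-0.008,0.01,-0.03],50],[[0,-0.0015,-0.015],[0,0,-0.02],50],[[0,0,-0.01],[0,0,0],50]]' ;  python3 -c "
from h import *
to('C',-37.9,.121)"
```

```text
clock: 24.48
position: [0.4431, 0.2801, 0.1325]
ee_rot: [0.318, 0.948, 0.003, 0.001]
ft_force: [-0.2, -0.2, 0.4]
grip_width: 0.502
t24.48 pos [0.4431 0.2801 0.1325] jaw 52.9 F [-0.2 -0.2  0.4] M [-0.015  0.012  0.007] g0.502 j7 0.35 tilt [0.0032 0.0012]
   level rotvec [-0.0053  0.0043  0.    ]
delta [-0.0053 -0.0033 -0.0115] turn rad [np.float64(-0.013), np.float64(3.128), np.float64(-3.155)]
```

```bash
python3 -m jog '[[[-0.005,-0.003,-0.011],[-0.005,0.004,-0.013],50],[[0,0,0],[0,0,0],0],[[0,0,0],[0,0,0],0],[[0,0,0],[0,0,0],0]]';  python3 -m jog '[[[0,0,-0.0003],[0,0,-0.1],0],[[0,0,-0.0003],[0,0,-0.1],0]]' >/dev/null;  python3 -c "
from h import *
st()"; python3 -m jog '[[[0,0,-0.0003],[0,0,-0.1],0]]' >/dev/null;  python3 -c "
from h import *
st()"
```

```text
clock: 24.98
position: [0.4382, 0.2779, 0.1198]
ee_rot: [0.324, 0.946, -0.001, 0.0]
ft_force: [-1.8, -1.6, -0.5]
grip_width: 0.136
t25.23 pos [0.438  0.2777 0.1192] jaw 40.4 F [-1.3  0.1 -1.4] M [-0.053  0.101  0.019] g0.139 j7 0.13 tilt [-0.0013 -0.0002]
   level rotvec [ 0.0023 -0.0014  0.    ]
t25.35 pos [0.4378 0.2776 0.1189] jaw 34.5 F [-0.  -0.4 -1. ] M [-0.09   0.016 -0.012] g0.139 j7 0.03 tilt [-0.0015 -0.0003]
   level rotvec [ 0.0023 -0.0019  0.    ]
```

```bash
python3 -m jog '[[[0,0,-0.0003],[0,0,-0.1],0]]' >/dev/null;  python3 -c "
from h import *
st()"; python3 -m jog '[[[0,0,-0.0003],[0,0,-0.08],0]]' >/dev/null;  python3 -c "
from h import *
st()"
```

```text
t25.48 pos [0.4377 0.2775 0.1186] jaw 28.6 F [-0.4 -0.4 -1.7] M [-0.041  0.11   0.062] g0.143 j7 -0.07 tilt [-0.0016 -0.0005]
   level rotvec [ 0.0022 -0.0024  0.    ]
t25.60 pos [0.4376 0.2774 0.1183] jaw 23.9 F [-0.8  0.1  0.1] M [-0.073  0.105  0.043] g0.139 j7 -0.15 tilt [-0.0017 -0.0006]
   level rotvec [ 0.0022 -0.0029  0.    ]
```

```bash
python3 -m jog '[[[0,0,-0.0002],[0,0,-0.06],0]]' >/dev/null;  python3 -c "
from h import *
st()"; python3 -m jog '[[[0,0,-0.0002],[0,0,-0.06],0]]' >/dev/null;  python3 -c "
from h import *
st()"
```

```text
t25.73 pos [0.4375 0.2774 0.1181] jaw 20.3 F [-0.2 -0.1 -1.9] M [-0.06   0.026  0.076] g0.136 j7 -0.21 tilt [-0.0018 -0.0007]
   level rotvec [ 0.0022 -0.0032  0.    ]
t25.85 pos [0.4374 0.2774 0.1179] jaw 16.8 F [-0.2  0.1 -0.8] M [-0.054  0.04   0.085] g0.137 j7 -0.27 tilt [-0.0019 -0.0008]
   level rotvec [ 0.0021 -0.0035  0.    ]
```

```bash
python3 -m jog '[[[0,0,-0.0002],[0,0,-0.06],0]]' >/dev/null;  python3 -c "
from h import *
st()"; python3 -m jog '[[[0,0,-0.0002],[0,0,-0.06],0]]' >/dev/null;  python3 -c "
from h import *
st()"
```

```text
t25.98 pos [0.4373 0.2774 0.1177] jaw 13.2 F [-0.2  0.6 -1. ] M [-0.03   0.074  0.07 ] g0.139 j7 -0.33 tilt [-0.0019 -0.0009]
   level rotvec [ 0.0019 -0.0037  0.    ]
t26.10 pos [0.4372 0.2774 0.1176] jaw 9.7 F [-0.3 -0.   0.7] M [-0.078  0.061  0.054] g0.142 j7 -0.39 tilt [-0.0019 -0.001 ]
   level rotvec [ 0.0017 -0.004   0.    ]
```

```bash
python3 -m jog '[[[0,0,-0.0002],[0,0,-0.05],0]]' >/dev/null;  python3 -c "
from h import *
st()"
```

```text
t26.23 pos [0.4371 0.2774 0.1174] jaw 6.7 F [-1.1 -0.5  0. ] M [-0.074  0.116  0.145] g0.133 j7 -0.44 tilt [-0.002 -0.001]
   level rotvec [ 0.0017 -0.0042  0.    ]
```

```bash
python3 -m jog '[[[0,0,-0.0001],[0,0,-0.04],0]]' >/dev/null;  python3 -c "
from h import *
st()"; python3 -m jog '[[[0,0,-0.0001],[0,0,-0.04],0]]' >/dev/null;  python3 -c "
from h import *
st()"
```

```text
t26.35 pos [0.4371 0.2774 0.1174] jaw 4.4 F [ 0.3  0.5 -0.6] M [ 0.016 -0.02   0.119] g0.136 j7 -0.48 tilt [-0.0021 -0.0011]
   level rotvec [ 0.0016 -0.0044  0.    ]
t26.48 pos [0.437  0.2773 0.1173] jaw 2.0 F [ 0.3  0.6 -1.5] M [-0.032 -0.044  0.204] g0.137 j7 -0.52 tilt [-0.0021 -0.0011]
   level rotvec [ 0.0015 -0.0045  0.    ]
```

```bash
python3 -m jog '[[[0,0,-0.0001],[0,0,-0.04],0]]' >/dev/null;  python3 -c "
from h import *
st()"
```

```text
t26.60 pos [0.4369 0.2774 0.1173] jaw -0.3 F [-0.7  0.5 -1.2] M [-0.028 -0.014  0.166] g0.135 j7 -0.56 tilt [-0.0021 -0.0011]
   level rotvec [ 0.0014 -0.0046  0.    ]
```

```bash
python3 -m jog '[[[0,0,-0.0001],[0,0,-0.05],0]]' >/dev/null;  python3 -c "
from h import *
st()";  python3 -m jog '[[[0,0,0],[0,0,0],50],[[0,0,0.02],[0,0,0.18],50],[[0.02,0.005,0.023],[0,0,0.18],50],[[0.055,0.012,0],[0,0,0.18],50],[[0.055,0.012,0],[0,0,0.18],50]]' ;  python3 -c "
from h import *
to('A',-14.6,.119)"
```

```text
t26.73 pos [0.4369 0.2773 0.1172] jaw -3.2 F [-0.3 -0.2 -1.2] M [-0.075 -0.     0.309] g0.139 j7 -0.61 tilt [-0.0021 -0.0011]
   level rotvec [ 0.0013 -0.0047  0.    ]
clock: 27.35
position: [0.5673, 0.3091, 0.1636]
ee_rot: [0.425, 0.905, -0.001, -0.001]
ft_force: [-0.2, 1.0, 1.1]
grip_width: 0.497
t27.35 pos [0.5673 0.3091 0.1636] jaw 39.7 F [-0.2  1.   1.1] M [-0.004 -0.026 -0.005] g0.497 j7 0.27 tilt [-0.0009 -0.0009]
   level rotvec [ 0.0008 -0.0024  0.    ]
delta [ 0.0377  0.0064 -0.0446] turn rad [np.float64(0.623), np.float64(-2.518), np.float64(3.765)]
```

```bash
python3 -m jog '[[[0.03,0.006,0],[0,0,0.18],50],[[0.003,0,-0.007],[0,0,0.18],50],[[0,0,-0.01],[0,0,0.18],50],[[0,0,-0.01],[0,0,0.08],50]]' ;  python3 -c "
from h import *
to('A',-14.6,.120)"
```

```text
clock: 27.85
position: [0.6058, 0.315, 0.1354]
ee_rot: [0.117, 0.993, -0.001, 0.001]
ft_force: [0.3, -0.3, -0.4]
grip_width: 0.498
t27.85 pos [0.6058 0.315  0.1354] jaw 76.6 F [ 0.3 -0.3 -0.4] M [-0.003  0.031 -0.007] g0.498 j7 0.91 tilt [-0.001   0.0005]
   level rotvec [0.0021 0.0008 0.    ]
delta [-0.0008  0.0005 -0.0154] turn rad [np.float64(-0.021), np.float64(3.121), np.float64(-3.162)]
```

```bash
python3 -m jog '[[[-0.0015,0.0015,-0.0152],[0,0,-0.021],50],[[0,0,0],[0,0,0],0],[[0,0,0],[0,0,0],0],[[0,0,0],[0,0,0],0]]';  python3 -m jog '[[[0,0,-0.0003],[0,0,-0.1],0],[[0,0,-0.0003],[0,0,-0.1],0],[[0,0,-0.0003],[0,0,-0.1],0]]' >/dev/null;  python3 -c "
from h import *
st()"; python3 -m jog '[[[0,0,-0.0003],[0,0,-0.08],0]]' >/dev/null;  python3 -c "
from h import *
st()"
```

```text
clock: 28.35
position: [0.6042, 0.3171, 0.1194]
ee_rot: [0.129, 0.992, -0.001, 0.001]
ft_force: [-0.1, -0.1, -4.5]
grip_width: 0.134
t28.73 pos [0.6043 0.3171 0.1184] jaw 57.5 F [ 1.9  1.2 -4. ] M [ 0.117 -0.303  0.054] g0.139 j7 0.60 tilt [-0.0008  0.0006]
   level rotvec [0.002  0.0007 0.    ]
t28.85 pos [0.6043 0.3172 0.1182] jaw 52.7 F [ 1.3  0.2 -2.2] M [ 0.044 -0.22   0.05 ] g0.139 j7 0.52 tilt [-0.0008  0.0007]
   level rotvec [0.002  0.0008 0.    ]
```

```bash
python3 -m jog '[[[0,0,-0.0002],[0,0,-0.07],0]]' >/dev/null;  python3 -c "
from h import *
st()"; python3 -m jog '[[[0,0,-0.0002],[0,0,-0.07],0]]' >/dev/null;  python3 -c "
from h import *
st()"
```

```text
t28.98 pos [0.6043 0.3172 0.118 ] jaw 48.5 F [ 1.2  0.5 -2.6] M [ 0.049 -0.204  0.08 ] g0.139 j7 0.45 tilt [-0.0009  0.0008]
   level rotvec [0.0022 0.0008 0.    ]
t29.10 pos [0.6043 0.3172 0.1178] jaw 44.4 F [ 0.9 -0.1 -2.6] M [ 0.072 -0.232  0.244] g0.136 j7 0.38 tilt [-0.0009  0.0008]
   level rotvec [0.0023 0.0008 0.    ]
```

```bash
python3 -m jog '[[[0,0,-0.0001],[0,0,-0.05],0]]' >/dev/null;  python3 -c "
from h import *
st()"; python3 -m jog '[[[0,0,-0.0001],[0,0,-0.04],0]]' >/dev/null;  python3 -c "
from h import *
st()"
```

```text
t29.23 pos [0.6044 0.3173 0.1178] jaw 41.4 F [ 1.2  0.1 -3.1] M [ 0.11  -0.264  0.214] g0.138 j7 0.34 tilt [-0.0009  0.001 ]
   level rotvec [0.0025 0.001  0.    ]
t29.35 pos [0.6044 0.3173 0.1177] jaw 39.0 F [ 0.9  1.1 -1.8] M [ 0.049 -0.22   0.263] g0.137 j7 0.30 tilt [-0.001   0.0011]
   level rotvec [0.0027 0.0011 0.    ]
```

```bash
python3 -m jog '[[[0,0,-0.0001],[0,0,-0.05],0]]' >/dev/null;  python3 -c "
from h import *
st()"; python3 -m jog '[[[0,0,-0.0001],[0,0,-0.04],0]]' >/dev/null;  python3 -c "
from h import *
st()"
```

```text
t29.48 pos [0.6044 0.3173 0.1176] jaw 36.1 F [ 1.8  0.6 -2.6] M [ 0.025 -0.249  0.24 ] g0.140 j7 0.25 tilt [-0.0011  0.0012]
   level rotvec [0.003  0.0011 0.    ]
t29.60 pos [0.6044 0.3173 0.1175] jaw 33.7 F [ 1.1 -0.1 -2.6] M [ 0.002 -0.249  0.328] g0.138 j7 0.21 tilt [-0.0011  0.0013]
   level rotvec [0.0031 0.0012 0.    ]
```

```bash
python3 -m jog '[[[0,0,-0.0001],[0,0,-0.05],0]]' >/dev/null;  python3 -c "
from h import *
st()"; python3 -m jog '[[[0,0,-0.0001],[0,0,-0.03],0]]' >/dev/null;  python3 -c "
from h import *
st()"
```

```text
t29.73 pos [0.6044 0.3173 0.1175] jaw 30.8 F [ 1.3  0.4 -3. ] M [ 0.05  -0.26   0.351] g0.139 j7 0.17 tilt [-0.0011  0.0013]
   level rotvec [0.0033 0.0012 0.    ]
t29.85 pos [0.6045 0.3173 0.1174] jaw 29.0 F [ 1.5 -0.4 -2.6] M [-0.013 -0.252  0.369] g0.135 j7 0.14 tilt [-0.0012  0.0015]
   level rotvec [0.0036 0.0013 0.    ]
```

```bash
python3 -m jog '[[[0,0,-0.0001],[0,0,-0.05],0]]' >/dev/null;  python3 -c "
from h import *
st()"; python3 -m jog '[[[0,0,-0.0001],[0,0,-0.03],0]]' >/dev/null;  python3 -c "
from h import *
st()"
```

```text
t29.98 pos [0.6045 0.3173 0.1173] jaw 26.1 F [ 1.   0.1 -2. ] M [ 0.031 -0.229  0.393] g0.136 j7 0.09 tilt [-0.0012  0.0015]
   level rotvec [0.0037 0.0013 0.    ]
t30.10 pos [0.6045 0.3173 0.1173] jaw 24.3 F [ 1.   0.9 -3.5] M [ 0.016 -0.2    0.507] g0.143 j7 0.06 tilt [-0.0013  0.0016]
   level rotvec [0.0039 0.0013 0.    ]
```

```bash
python3 -m jog '[[[0,0,0],[0,0,0],50],[[0,0,0.02],[0,0,-0.05],50],[[-0.02,-0.005,0.023],[0,0,-0.14],50],[[-0.055,-0.012,0],[0,0,-0.14],50],[[-0.055,-0.012,0],[0,0,-0.1],50]]' ;  python3 -c "
from h import *
to('C',-93.2,.117)"
```

```text
clock: 30.72
position: [0.4742, 0.2875, 0.162]
ee_rot: [0.714, 0.7, -0.001, 0.001]
ft_force: [0.3, 0.2, 1.6]
grip_width: 0.497
t30.73 pos [0.4742 0.2875 0.162 ] jaw -1.1 F [0.3 0.2 1.6] M [ 0.036  0.022 -0.002] g0.497 j7 -0.51 tilt [-0.0006  0.0014]
   level rotvec [0.0028 0.001  0.    ]
delta [-0.0364 -0.0107 -0.045 ] turn rad [np.float64(-0.037), np.float64(3.105), np.float64(-3.178)]
```

```bash
python3 -m jog '[[[-0.03,-0.008,0],[0,0,-0.03],50],[[-0.003,-0.002,-0.01],[0,0,0],50],[[0,0,-0.018],[0,0,0],50]]' ;  python3 -c "
from h import *
to('C',-93.2,.117)"
```

```text
clock: 31.1
position: [0.4381, 0.2785, 0.1355]
ee_rot: [0.723, 0.69, 0.002, -0.001]
ft_force: [0.4, 0.2, -0.2]
grip_width: 0.499
t31.10 pos [0.4381 0.2785 0.1355] jaw -2.7 F [ 0.4  0.2 -0.2] M [ 0.048 -0.027 -0.08 ] g0.499 j7 -0.59 tilt [ 0.0018 -0.0009]
   level rotvec [-0.0038  0.0014  0.    ]
delta [-0.0003 -0.0017 -0.0185] turn rad [np.float64(-0.009), np.float64(3.133), np.float64(-3.151)]
```

```bash
python3 -m jog '[[[-0.001,-0.001,-0.018],[-0.003,0.001,-0.01],50],[[0,0,0],[0,0,0],0],[[0,0,0],[0,0,0],0],[[0,0,0],[0,0,0],0]]';  python3 -m jog '[[[0,0,-0.0001],[0,0,-0.05],0]]' >/dev/null;  python3 -c "
from h import *
st()"; python3 -m jog '[[[0,0,-0.0001],[0,0,-0.04],0]]' >/dev/null;  python3 -c "
from h import *
st()"
```

```text
clock: 31.6
position: [0.4369, 0.277, 0.1163]
ee_rot: [0.727, 0.687, -0.002, -0.001]
ft_force: [-1.2, 0.3, -3.6]
grip_width: 0.14
t31.73 pos [0.4368 0.277  0.1162] jaw -6.2 F [-2.1  0.3 -3.3] M [0.065 0.298 0.338] g0.142 j7 -0.63 tilt [-0.002  -0.0006]
   level rotvec [ 0.0018 -0.0037  0.    ]
t31.85 pos [0.4368 0.277  0.1162] jaw -8.5 F [-2.4 -0.8 -2.1] M [-0.008  0.34   0.379] g0.138 j7 -0.67 tilt [-0.0022 -0.0006]
   level rotvec [ 0.002  -0.0041  0.    ]
```

```bash
python3 -m jog '[[[0,0,-0.0001],[0,0,-0.04],0]]' >/dev/null;  python3 -c "
from h import *
st()"; python3 -m jog '[[[0,0,-0.0001],[0,0,-0.03],0]]' >/dev/null;  python3 -c "
from h import *
st()"
```

```text
t31.98 pos [0.4367 0.277  0.1161] jaw -10.8 F [-1.9  0.5 -3. ] M [-0.091  0.317  0.356] g0.141 j7 -0.71 tilt [-0.0024 -0.0006]
   level rotvec [ 0.0023 -0.0045  0.    ]
t32.10 pos [0.4366 0.277  0.116 ] jaw -12.6 F [-1.6  0.2 -0.5] M [-0.121  0.407  0.445] g0.140 j7 -0.74 tilt [-0.0026 -0.0005]
   level rotvec [ 0.0025 -0.0048  0.    ]
```

```bash
python3 -m jog '[[[0,0,-0.0001],[0,0,-0.04],0]]' >/dev/null;  python3 -c "
from h import *
st()"
```

```text
t32.23 pos [0.4366 0.2771 0.116 ] jaw -14.9 F [-2.9  0.2 -1.2] M [-0.079  0.505  0.376] g0.140 j7 -0.78 tilt [-0.0028 -0.0005]
   level rotvec [ 0.0025 -0.0051  0.    ]
```

```bash
python3 -m jog '[[[0,0,-0.0001],[0,0,-0.04],0]]' >/dev/null;  python3 -c "
from h import *
st()"; python3 -m jog '[[[0,0,0],[0,0,0],50],[[0,0,0.02],[0,0,0.1],50],[[0.02,-0.005,0.023],[0,0,0.18],50],[[0.04,-0.03,0],[0,0,0.18],50],[[0.03,-0.02,0],[0,0,0.18],50]]' ;  python3 -c "
from h import *
to('B',-32.1,.115)"
```

```text
t32.35 pos [0.4365 0.2771 0.1159] jaw -17.3 F [-2.  -0.  -1.4] M [-0.074  0.349  0.499] g0.136 j7 -0.82 tilt [-0.0029 -0.0006]
   level rotvec [ 0.0026 -0.0054  0.    ]
clock: 32.98
position: [0.5265, 0.2263, 0.1626]
ee_rot: [0.574, 0.819, -0.0, 0.001]
ft_force: [-0.5, 0.2, 0.4]
grip_width: 0.5
t32.98 pos [0.5265 0.2263 0.1626] jaw 19.9 F [-0.5  0.2  0.4] M [ 0.041  0.013 -0.034] g0.500 j7 0.02 tilt [-0.0001  0.0009]
   level rotvec [0.0011 0.0014 0.    ]
delta [ 0.013  -0.0138 -0.0476] turn rad [np.float64(0.663), np.float64(-2.479), np.float64(3.804)]
```

```bash
python3 -m jog '[[[0.008,-0.008,0],[0,0,0.18],50],[[0,0,-0.01],[0,0,0.18],50],[[0,0,-0.01],[0,0,0.18],50],[[0,0,-0.01],[0,0,0.11],50]]' ;  python3 -c "
from h import *
to('B',-32.1,.115)"
```

```text
clock: 33.48
position: [0.5406, 0.2147, 0.1346]
ee_rot: [0.273, 0.962, 0.003, 0.004]
ft_force: [0.2, 0.5, -0.1]
grip_width: 0.503
t33.48 pos [0.5406 0.2147 0.1346] jaw 58.3 F [ 0.2  0.5 -0.1] M [ 0.026 -0.007 -0.008] g0.503 j7 0.70 tilt [0.0026 0.004 ]
   level rotvec [-0.0028  0.0091  0.    ]
delta [-0.0011 -0.0022 -0.0196] turn rad [np.float64(-0.007), np.float64(3.135), np.float64(-3.148)]
```

```bash
python3 -m jog '[[[-0.0025,0,-0.0185],[-0.003,0.009,-0.007],50],[[0,0,0],[0,0,0],0],[[0,0,0],[0,0,0],0],[[0,0,0],[0,0,0],0]]';  python3 -m jog '[[[0,0,-0.0001],[0,0,-0.04],0]]' >/dev/null;  python3 -c "
from h import *
st()"; python3 -m jog '[[[0,0,-0.0001],[0,0,-0.04],0]]' >/dev/null;  python3 -c "
from h import *
st()"
```

```text
clock: 33.98
position: [0.5389, 0.2147, 0.1157]
ee_rot: [0.279, 0.96, -0.0, 0.0]
ft_force: [-0.5, 0.1, -3.9]
grip_width: 0.143
t34.10 pos [0.5389 0.2147 0.1156] jaw 55.2 F [ 1.4  0.6 -3.8] M [ 0.064 -0.229  0.25 ] g0.140 j7 0.66 tilt [-0.0001  0.0006]
   level rotvec [0.0004 0.001  0.    ]
t34.23 pos [0.539  0.2147 0.1156] jaw 52.8 F [ 1.  -0.  -3.2] M [ 0.003 -0.231  0.285] g0.135 j7 0.62 tilt [-0.0001  0.0007]
   level rotvec [0.0006 0.0013 0.    ]
```

B was relieved to about 0.27 as expected; bring it up.

```bash
python3 -m jog '[[[0,0,-0.0001],[0,0,-0.05],0]]' >/dev/null;  python3 -c "
from h import *
st()"; python3 -m jog '[[[0,0,-0.0001],[0,0,-0.04],0]]' >/dev/null;  python3 -c "
from h import *
st()"
```

```text
t34.35 pos [0.539  0.2148 0.1155] jaw 49.9 F [ 1.8 -0.9 -4.4] M [-0.035 -0.156  0.33 ] g0.138 j7 0.57 tilt [-0.0002  0.0009]
   level rotvec [0.0009 0.0015 0.    ]
t34.48 pos [0.539  0.2148 0.1154] jaw 47.5 F [ 0.4 -0.2 -2.1] M [-0.046 -0.227  0.354] g0.140 j7 0.53 tilt [-0.0003  0.001 ]
   level rotvec [0.0012 0.0017 0.    ]
```

```bash
python3 -m jog '[[[0,0,-0.0001],[0,0,-0.04],0]]' >/dev/null;  python3 -c "
from h import *
st()"; python3 -m jog '[[[0,0,-0.0001],[0,0,-0.03],0]]' >/dev/null;  python3 -c "
from h import *
st()"
```

```text
t34.60 pos [0.539  0.2148 0.1153] jaw 45.1 F [ 1.1 -0.2 -3.4] M [-0.109 -0.123  0.43 ] g0.140 j7 0.49 tilt [-0.0004  0.0012]
   level rotvec [0.0016 0.002  0.    ]
t34.73 pos [0.5391 0.2149 0.1153] jaw 43.3 F [ 0.1 -0.8 -3.2] M [-0.081 -0.144  0.482] g0.143 j7 0.47 tilt [-0.0004  0.0014]
   level rotvec [0.0019 0.0021 0.    ]
```

```bash
python3 -m jog '[[[0,0,0],[0,0,0],50],[[0,0,0.02],[0,0,0],50],[[-0.005,0.03,0.022],[0,0,0.06],50],[[-0.015,0.055,0],[0,0,0.08],50],[[-0.013,0.05,0],[0,0,0.06],50]]' ;  python3 -c "
from h import *
to('D',-37.5,.117)"
```

```text
clock: 35.35
position: [0.5079, 0.3489, 0.1613]
ee_rot: [0.304, 0.953, 0.001, 0.003]
ft_force: [0.1, 0.3, 0.0]
grip_width: 0.499
t35.35 pos [0.5079 0.3489 0.1613] jaw 54.6 F [0.1 0.3 0. ] M [0.024 0.01  0.024] g0.499 j7 0.41 tilt [0.0012 0.0027]
   level rotvec [-0.0006  0.0058  0.    ]
delta [-0.0047  0.0308 -0.0443] turn rad [np.float64(-0.036), np.float64(3.106), np.float64(-3.178)]
```

```bash
python3 -m jog '[[[-0.003,0.026,-0.005],[0,0.006,-0.03],50],[[0,0.001,-0.015],[0,0,0],50],[[0,0,-0.018],[0,0,0],50]]' ;  python3 -c "
from h import *
to('D',-37.5,.117)"
```

```text
clock: 35.72
position: [0.5036, 0.3814, 0.1237]
ee_rot: [0.315, 0.949, 0.002, 0.0]
ft_force: [0.3, -0.5, -0.5]
grip_width: 0.497
t35.73 pos [0.5036 0.3814 0.1237] jaw 53.3 F [ 0.3 -0.5 -0.5] M [-0.045  0.047  0.036] g0.497 j7 0.37 tilt [0.0024 0.0001]
   level rotvec [-0.0045  0.0018  0.    ]
delta [-0.0004 -0.0017 -0.0067] turn rad [np.float64(-0.013), np.float64(3.128), np.float64(-3.155)]
```

```bash
python3 -m jog '[[[0,-0.001,-0.0065],[-0.004,0.002,-0.01],50],[[0,0,0],[0,0,0],0],[[0,0,0],[0,0,0],0],[[0,0,0],[0,0,0],0]]';  python3 -m jog '[[[0,0,-0.0001],[0,0,-0.04],0]]' >/dev/null;  python3 -c "
from h import *
st()"; python3 -m jog '[[[0,0,-0.0001],[0,0,-0.03],0]]' >/dev/null;  python3 -c "
from h import *
st()"
```

```text
clock: 36.22
position: [0.5054, 0.3789, 0.1156]
ee_rot: [0.322, 0.947, 0.001, 0.001]
ft_force: [-1.6, 0.5, -6.0]
grip_width: 0.137
t36.35 pos [0.5053 0.3788 0.1155] jaw 50.1 F [-0.5  2.4 -3.2] M [0.096 0.184 0.351] g0.136 j7 0.32 tilt [0.0012 0.0005]
   level rotvec [-0.0019  0.0016  0.    ]
t36.48 pos [0.5053 0.3787 0.1155] jaw 48.3 F [ 0.2  1.3 -3.8] M [0.165 0.066 0.376] g0.139 j7 0.29 tilt [0.0011 0.0004]
   level rotvec [-0.0018  0.0015  0.    ]
```

```bash
python3 -m jog '[[[0,0,-0.0001],[0,0,-0.04],0]]' >/dev/null;  python3 -c "
from h import *
st()"; python3 -m jog '[[[0,0,-0.0001],[0,0,-0.03],0]]' >/dev/null;  python3 -c "
from h import *
st()"
```

```text
t36.60 pos [0.5051 0.3785 0.1154] jaw 45.8 F [-0.2  0.9 -4. ] M [0.148 0.161 0.449] g0.136 j7 0.26 tilt [0.0009 0.0003]
   level rotvec [-0.0015  0.0013  0.    ]
t36.73 pos [0.505  0.3785 0.1154] jaw 44.0 F [ 0.1  1.5 -2.9] M [0.099 0.187 0.375] g0.144 j7 0.23 tilt [0.0008 0.0003]
   level rotvec [-0.0013  0.0012  0.    ]
```

```bash
python3 -m jog '[[[0,0,-0.0001],[0,0,-0.03],0]]' >/dev/null;  python3 -c "
from h import *
st()"; python3 -m jog '[[[0,0,0],[0,0,0],50],[[0,0,0.02],[0,0,-0.05],50],[[0.02,-0.01,0.022],[0,0,-0.1],50],[[0.035,-0.025,0],[0,0,-0.1],50],[[0.03,-0.02,0],[0,0,-0.05],50]]' ;  python3 -c "
from h import *
to('A',-65.7,.116)"
```

```text
t36.85 pos [0.5049 0.3784 0.1154] jaw 42.2 F [-0.1  0.7 -3. ] M [-0.012  0.237  0.483] g0.141 j7 0.20 tilt [0.0007 0.0002]
   level rotvec [-0.0011  0.001   0.    ]
clock: 37.48
position: [0.5916, 0.3243, 0.1614]
ee_rot: [0.54, 0.842, 0.003, 0.001]
ft_force: [1.0, 1.1, -0.2]
grip_width: 0.498
t37.48 pos [0.5916 0.3243 0.1614] jaw 24.6 F [ 1.   1.1 -0.2] M [ 0.023 -0.002  0.016] g0.498 j7 0.07 tilt [0.0029 0.0006]
   level rotvec [-0.0043  0.0041  0.    ]
delta [ 0.0134 -0.0088 -0.0454] turn rad [np.float64(-0.005), np.float64(3.136), np.float64(-3.147)]
```

```bash
python3 -m jog '[[[0.009,-0.004,-0.005],[-0.004,0.004,0],50],[[0,0,-0.015],[0,0,0],50],[[0,0,-0.018],[0,0,0],50]]' ;  python3 -c "
from h import *
to('A',-65.7,.117)"
```

```text
clock: 37.85
position: [0.6029, 0.3188, 0.123]
ee_rot: [0.541, 0.841, 0.001, 0.001]
ft_force: [-0.5, 1.0, -0.1]
grip_width: 0.497
t37.85 pos [0.6029 0.3188 0.123 ] jaw 24.4 F [-0.5  1.  -0.1] M [-0.003 -0.004 -0.002] g0.497 j7 0.09 tilt [0.0013 0.001 ]
   level rotvec [-0.0011  0.0031  0.    ]
delta [ 0.0021 -0.0033 -0.006 ] turn rad [np.float64(-0.003), np.float64(3.139), np.float64(-3.144)]
```

```bash
python3 -m jog '[[[0.0015,-0.0015,-0.0055],[0,0.003,0],50],[[0,0,0],[0,0,0],0],[[0,0,0],[0,0,0],0],[[0,0,0],[0,0,0],0]]';  python3 -m jog '[[[0,0,-0.0001],[0,0,-0.03],0]]' >/dev/null;  python3 -c "
from h import *
st()"; python3 -m jog '[[[0,0,-0.0001],[0,0,-0.03],0]]' >/dev/null;  python3 -c "
from h import *
st()"
```

```text
clock: 38.35
position: [0.6033, 0.3197, 0.115]
ee_rot: [0.54, 0.842, 0.001, -0.0]
ft_force: [0.5, -1.6, -3.9]
grip_width: 0.141
t38.48 pos [0.6033 0.3197 0.115 ] jaw 22.9 F [ 2.2 -0.7 -3.6] M [-0.187 -0.311  0.415] g0.139 j7 0.07 tilt [0.0006 0.0001]
   level rotvec [-0.001   0.0009  0.    ]
t38.60 pos [0.6034 0.3197 0.115 ] jaw 21.1 F [ 3.2  0.2 -3.7] M [-0.069 -0.42   0.436] g0.139 j7 0.04 tilt [0.0007 0.0003]
   level rotvec [-0.0009  0.0013  0.    ]
```

```bash
python3 -m jog '[[[0,0,0],[0,0,0],50],[[0,0,0.02],[0,0,-0.1],50],[[-0.02,-0.006,0.023],[0,0,-0.18],50],[[-0.055,-0.013,0],[0,0,-0.18],50],[[-0.055,-0.013,0],[0,0,-0.12],50]]' ;  python3 -c "
from h import *
to('C',72.7,.116)"
```

```text
clock: 39.22
position: [0.4726, 0.2879, 0.1605]
ee_rot: [0.784, 0.62, 0.002, -0.0]
ft_force: [-0.2, 0.3, 1.8]
grip_width: 0.499
t39.23 pos [0.4726 0.2879 0.1605] jaw -13.3 F [-0.2  0.3  1.8] M [ 0.003  0.039 -0.008] g0.499 j7 -0.68 tilt [ 0.0022 -0.0003]
   level rotvec [-0.0033  0.0031  0.    ]
delta [-0.0348 -0.0111 -0.0445] turn rad [np.float64(-0.069), np.float64(3.073), np.float64(-3.211)]
```

```bash
python3 -m jog '[[[-0.028,-0.008,0],[-0.003,0.003,-0.05],50],[[-0.003,-0.002,-0.01],[0,0,-0.01],50],[[0,0,-0.018],[0,0,0],50]]' ;  python3 -c "
from h import *
to('C',72.7,.116)"
```

```text
clock: 39.6
position: [0.4381, 0.2795, 0.1334]
ee_rot: [0.803, 0.596, 0.002, -0.003]
ft_force: [-0.9, -0.4, -0.3]
grip_width: 0.497
t39.60 pos [0.4381 0.2795 0.1334] jaw -16.8 F [-0.9 -0.4 -0.3] M [-0.003  0.022  0.001] g0.497 j7 -0.79 tilt [ 0.0018 -0.0034]
   level rotvec [-0.0077 -0.0012 -0.    ]
delta [-0.0003 -0.0027 -0.0174] turn rad [np.float64(-0.009), np.float64(3.133), np.float64(-3.15)]
```

```bash
python3 -m jog '[[[-0.001,-0.002,-0.017],[-0.007,0,-0.01],50],[[0,0,0],[0,0,0],0],[[0,0,0],[0,0,0],0],[[0,0,0],[0,0,0],0]]';  python3 -m jog '[[[0,0,-0.0001],[0,0,-0.03],0]]' >/dev/null;  python3 -c "
from h import *
st()"; python3 -m jog '[[[0,0,-0.0001],[0,0,-0.02],0]]' >/dev/null;  python3 -c "
from h import *
st()"
```

```text
clock: 40.1
position: [0.4363, 0.2768, 0.1137]
ee_rot: [0.806, 0.592, -0.004, -0.0]
ft_force: [-0.8, -1.1, -0.0]
grip_width: 0.14
t40.23 pos [0.4363 0.2768 0.1137] jaw -19.2 F [-3.6 -0.1  1.2] M [-0.124  0.585  0.469] g0.137 j7 -0.81 tilt [-0.0044 -0.0004]
   level rotvec [ 0.0045 -0.0075  0.    ]
t40.35 pos [0.4363 0.2769 0.1137] jaw -20.4 F [-3.1 -0.5  2.3] M [-0.118  0.812  0.378] g0.138 j7 -0.83 tilt [-0.0046 -0.0004]
   level rotvec [ 0.0046 -0.008   0.    ]
```

```bash
python3 -m jog '[[[0,0,0],[0,0,0],50],[[0,0,0.02],[0,0,0.15],50],[[0.02,-0.005,0.025],[0,0,0.18],50],[[0.04,-0.028,0],[0,0,0.18],50],[[0.03,-0.018,0],[0,0,0.18],50]]' >/dev/null; python3 -m jog '[[[0.008,-0.006,0],[0,0,0.18],50],[[0,0,-0.012],[0,0,0.15],50]]';  python3 -c "
from h import *
to('B',-46.7,.115)"
```

```text
clock: 41.22
position: [0.539, 0.2202, 0.1501]
ee_rot: [0.432, 0.902, -0.0, 0.005]
ft_force: [-0.6, 0.3, -0.9]
grip_width: 0.499
t41.23 pos [0.539  0.2202 0.1501] jaw 38.8 F [-0.6  0.3 -0.9] M [-0.005  0.013 -0.022] g0.499 j7 0.39 tilt [-0.      0.0049]
   level rotvec [0.0043 0.0087 0.    ]
delta [ 0.0005 -0.0077 -0.0351] turn rad [np.float64(0.079), np.float64(-3.063), np.float64(3.221)]
```

```bash
python3 -m jog '[[[0,-0.005,-0.012],[0.004,0.009,0.05],50],[[0,0,-0.012],[0,0,0.01],50]]';  python3 -c "
from h import *
to('B',-46.7,.115)"
```

```text
clock: 41.48
position: [0.5406, 0.2144, 0.1257]
ee_rot: [0.404, 0.915, 0.001, 0.001]
ft_force: [0.4, 0.9, -0.1]
grip_width: 0.503
t41.48 pos [0.5406 0.2144 0.1257] jaw 42.3 F [ 0.4  0.9 -0.1] M [ 0.017  0.014 -0.031] g0.503 j7 0.48 tilt [0.0007 0.001 ]
   level rotvec [-0.0005  0.0023  0.    ]
delta [-0.0011 -0.0019 -0.0107] turn rad [np.float64(0.018), np.float64(-3.124), np.float64(3.159)]
```

```bash
python3 -m jog '[[[-0.0015,0,-0.0105],[0,0.002,0.018],50],[[0,0,0],[0,0,0],0],[[0,0,0],[0,0,0],0],[[0,0,0],[0,0,0],0]]';  python3 -m jog '[[[0,0,-0.0001],[0,0,-0.03],0]]' >/dev/null;  python3 -c "
from h import *
st()"; python3 -m jog '[[[0,0,-0.0001],[0,0,-0.02],0]]' >/dev/null;  python3 -c "
from h import *
st()"
```

```text
clock: 41.98
position: [0.5389, 0.215, 0.1143]
ee_rot: [0.396, 0.918, -0.0, 0.0]
ft_force: [0.6, -0.9, -4.2]
grip_width: 0.138
t42.10 pos [0.5389 0.215  0.1143] jaw 41.5 F [ 1.5 -1.4 -1.8] M [-0.145 -0.181  0.505] g0.141 j7 0.47 tilt [-0.0001  0.0005]
   level rotvec [0.0005 0.0008 0.    ]
t42.23 pos [0.539  0.215  0.1142] jaw 40.3 F [ 0.5 -1.6 -1.7] M [-0.262 -0.037  0.486] g0.141 j7 0.45 tilt [-0.0001  0.0006]
   level rotvec [0.0007 0.001  0.    ]
```

```bash
python3 -m jog '[[[0,0,0],[0,0,0],50],[[0,0,0.02],[0,0,0],50],[[0,0,0.05],[0,0,0],50],[[-0.03,0.02,0.04],[0,0,0],50],[[-0.06,0.02,0],[0,0,0],50]]' >/dev/null; python3 -m jog '[[[-0.06,0.02,0],[0,0,0],50],[[-0.05,0.04,0],[0,0,0],50],[[0,0.03,0],[0,0,0],50],[[0,0,0],[0,0,0],50]]'; python3 -c "
from h import *
p,d=cams.camera('top');cv2.imwrite('pics/t9.png',cv2.resize(p[150:270,:300,::-1],None,fx=2.6,fy=2.6))
knobs(p)
p,d=cams.camera('side');cv2.imwrite('pics/s9.png',cv2.resize(p[250:330,180:280,::-1],None,fx=7,fy=7,interpolation=cv2.INTER_CUBIC))"
```

```text
clock: 43.35
position: [0.3348, 0.3471, 0.2306]
ee_rot: [0.422, 0.906, 0.004, -0.0]
ft_force: [0.2, -1.0, 0.7]
grip_width: 0.498
[ 157  113  114   58 2158] mean [0.6034 0.3142] rect [603.7 315. ] [15.3 77.3] ang 112.7
[ 327  199   91   86 2057] mean [0.5394 0.2116] rect [538.3 212.4] [14.7 74.7] ang 132.1
[  67  257   93   88 2600] mean [0.5028 0.3762] rect [500.3 376.9] [19.7 75.8] ang 133.3
[ 214  377  114   51 1914] mean [0.4373 0.2757] rect [438.3 275.7] [76.7 14.6] ang 70.3
[   0  485  118   55 3793] mean [0.3637 0.4198] rect [367.3 410.4] [75.  34.1] ang 75.3
```

View pics/t9.png

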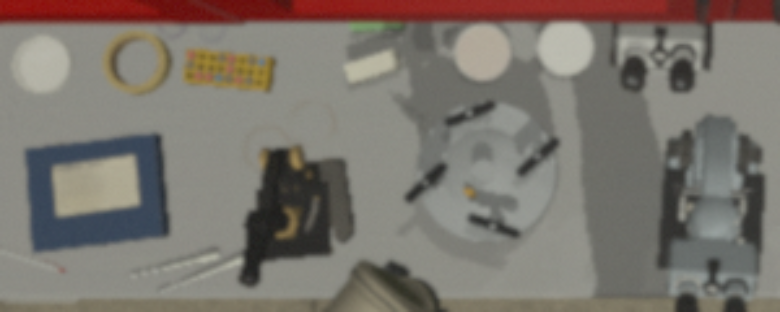

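View pics/s9.png

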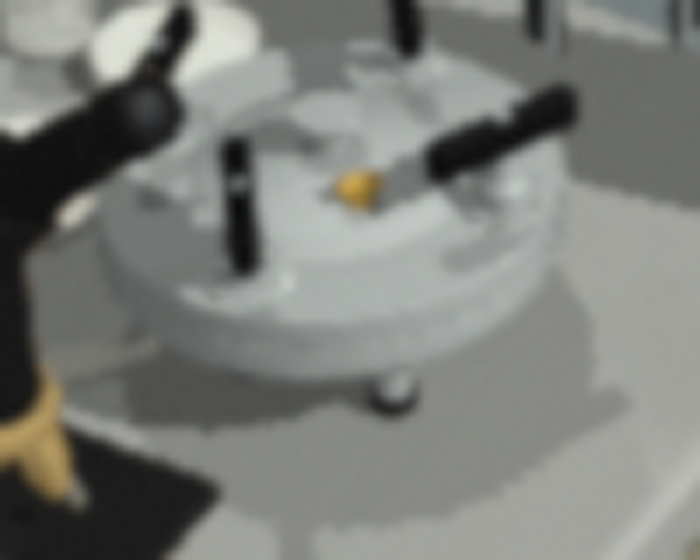

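The side view shows the dark gap at the rim gone all round (about 200–550, 300–370). The top view shows the four bars at the angles I left them, and the dishes, timer and microscopes where they were. The arm stands clear of everything.

```bash
python3 -c "
from workcell import manip
print(manip.hand_in())"
```

```text
the job is handed in; nothing more can be done
None
```

The filter holder is closed and handed in at about 43.5 s of the 72 s allowed. All four knobs were hand-snug at their last readings. I call them A (far), B (right), C (near) and D (left) by where they stand, because I did not work out which is numbered 1.

**First round:** I nipped D, then B opposite it, then A and C. Each was left at about 0.10–0.13 N m with the cover still clear of the base.

**Second round:** I drew D and B down in turns until the torque climbed steeply, which showed the cover was home. Then I tightened C and A, and went round once more to take up what had slackened.

**Last checks:**
- **Final torques:** A read about 0.43 N m, B 0.49, C 0.42 and D 0.45. All are inside 0.35–0.6 N m, and no reading passed about 0.51.
- **Reading scatter:** single torque readings jumped about by 0.03–0.1 N m. I judged each knob from several readings, so these values are approximate.
- **Slackening on the way:** D was almost slack when I came back to it after A and C were nipped, and C was free once the cover was home. Both were brought up again.
- **Cover and bars:** in the last pictures the rim gap is closed all round, as far as the side view shows it. The bar angles match how far the gripper turned them, so no grip slipped.
- **Bystanders:** by eye in the top view the petri dishes, timer and microscopes stand where they were. I did not check the sample box or the marker pen, which lay outside the last picture, and I did not measure any of these positions. The arm ended clear of everything.

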